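Set the pump dial, then rock the column holder to its tilt mark and hold it

TASK

Get the column ready for filling: first turn the pump's flow dial until its white line points at the green mark, and leave it there. Then pick up the column holder by its black handle, rest the middle of its foot on the crown of the round stud with the gauge face upright, and rock it sideways until the swinging red pointer settles with its tip on the green mark of the gauge. Finish while still gripping it like that, with the foot resting on the stud and the pointer still, and do not disturb the other things on the bench.

Things in the scene. Friction and masses are not known exactly. Their poses are not given: they have to be found in the camera images.
- pump: fixed white pump, a box 150 (x) x 140 (y) x 105 mm high; origin at the centre of its underside. On its top, at the centre, a black flow knob on a grey disc (102 mm across) with black ticks every 30 degrees and one green mark, 15 mm long and 6 mm wide.
- flow_knob_grip (a point): grip point of the flow knob, on its vertical axis, 142 mm above the bench. The knob has a bar grip 42 mm long (its own x axis), 14 mm thick (its own y axis) and 32 mm tall, whose top is 7 mm above this point; the white line is on the -x half of the bar's top. z is up.
- flow_knob (a joint): angle of the flow knob, rad; grows clockwise seen from above, range 0 to 6.28; stays where it is left (slight friction, 0.04 N m). At 0 the white line points along the pump's -x; it points at the middle of the green mark at 2.094 (120 degrees); within 0.1 is well on the mark. It always starts 0.7 to 1.4 short of the mark.
- stud: fixed rocking stud: dark square base 90 x 90 x 18 mm, a post, and on it a black rubber ball of 30 mm radius whose top is 60 mm above the bench; origin at the centre of its underside.
- stud_top (a point): crown (highest point) of the stud's rubber ball, 60 mm above the bench; the ball's centre is 30 mm below it.
- holder: loose column holder with tilt gauge, 0.25 to 0.5 kg, standing upright on the bench; origin at the centre of its underside. Flat foot 52 (x) x 110 (y) x 12 mm; blue disc with white gauge face, 132 mm across, centred 85 mm above the underside, looking to the holder's +x; on the other side, at the same height, a clear glass column lying along y, 224 mm long with its fittings, 31 mm thick, axis 16 mm behind the origin (-x). Black handle block on top. Overall height 192 mm.
- holder_handle (a point): centre of the handle block, 172 mm straight above the holder's origin; block 26 (x) x 44 (y) x 40 mm (z); below it a neck 24 mm wide in y. It can be gripped across x or across y. Axes as the holder's: x out of the gauge face, y along the column, z up.
- holder_foot (a point): centre of the underside of the holder's foot (the holder's origin), same axes as the holder's.
- pointer (a joint): angle of the red gauge pointer on the holder, rad, about the holder's +x axis, 0 when it points at the foot, positive when its tip is on the holder's +y side. It swings freely on a pivot 85 mm above the underside, and hangs plumb within about 2 s, so it reads minus the holder's roll about its x axis.
- mark (a joint): angle of the green gauge mark on the gauge face, counted like the pointer's; preset between 0.16 and 0.36 (on the +y side) and stiff, so it stays. The pointer reads the mark when the holder is rolled by minus this angle about its x axis, that is, when its +y end goes down by this angle.
- pointer_tip (a point): red pointer's tip, 52 mm from the pivot.
- mark_mid (a point): middle of the green gauge mark (9 mm wide, 22 mm long, outer part of the face), 52 mm from the pivot; its y axis runs across the mark, along the scale.
- blue_cap_bottle: bystander: clear bottle, 70 mm across, 150 mm tall, blue cap; origin at the centre of its underside
- red_cap_jar: bystander: jar, 56 mm across, 85 mm tall, red cap; origin at the centre of its underside
- beaker: bystander: clear open cup, 68 mm across, 85 mm tall; origin at the centre of its underside
- tip_box: bystander: orange box 85 x 120 x 60 mm; origin at the centre of its underside
- spanner: bystander: flat steel spanner, 150 mm long, lying; origin at the centre of its underside (its middle)
- tape_roll: bystander: yellow tape roll, 72 mm across, 19 mm high; origin at the centre of its underside
There are look-alikes about, which are no part of the job. What is shaped like the pump but purple or turquoise is not meant.

How it is judged:
By the outcome, as a careful person would: the job done as asked, in the order asked, and still so for the second after the job is handed in, while the arm keeps its last pose, push and grip.
It also fails if it takes over 61 s, if anything falls off the work surface, if the arm or the gripper's body presses on something with over 40 N, if the wrist force passes 120 N, or if a joint passes its speed limit or range.

ROBOT

A 6-joint arm with a two-finger parallel gripper is mounted at the origin on the work surface. World frame = base frame: x ahead of the robot, y to its left, z up, the work surface at z = 0. Lengths are in mm, angles in rad, forces in N, time in s.
With the tool pointing down it reaches from about 350 to 775 mm from the base axis. Payload 7.3 kg.
Tool frame: the origin (TCP) lies between the finger pads; the fingertips stand 14 mm ahead of it and the grasp point (between the pads) lies 5 mm behind it; y points along the fingers, z is the direction in which the jaws open and shut, and the axes are right-handed (so a half turn about y gives the same grasp; the last joint's range is limited). The gripper opens to 92 mm and grips with 3 to 60 N. Pads are 19 mm wide; open, the fingers measure 130 mm over their backs; the gripper's body (75 mm by 190 mm) begins 47 mm behind the grasp point.
Start: joints at [-1.363, 0.342, 1.524, -0, 1.275, -0.146], TCP at [181.917, -492.496, 214.941] pointing down, gripper open.
Joint ranges: [-2.53, 2.53], [-0.77, 2.02], [0.04, 2.7], [-1, 4.14], [0.28, 2.66], [-3.11, 3.11]. Speed limits (rad/s): [2.57, 2.57, 3.14, 3.14, 3.14, 3.14].

INTERFACE

Orientations are given as [roll, pitch, yaw] about the fixed x, y, z axes, in that order (R = Rz(yaw) Ry(pitch) Rx(roll)).
In Python, from plant import bot, vision, order gives the robot as it stands.
- The arm moves only by the tool apply_moves, never from a script. Its argument "rows" is a list of rows, each a list of 3 entries, a list of its own where there are three numbers: the shift along the tool's x, y, z in cm, then the turn about the tool's y in rad, then the finger opening in cm, from 0 to 9.18. A call has 1 to 5 rows; each row is the pose to reach, as a shift and turn from the pose measured when the call began, along the tool's axes at that moment; what a row does not reach only later rows make up. A row lasts 1/8 s, in which the tool goes at most 62.5 mm and 10.7 degrees, less where a joint would pass 70% of its speed; a pose out of reach is approached as far as the arm can. A call with a gripper value outside its range is refused whole. The fingers move at their own pace and stop on an object; the grip force is fixed at half the most. Time passes only in rows, so rows that repeat a pose let the fingers close. It gives the time, the measured TCP pose, the force and the opening at its end, in the units of the state.
- bot.get_obs(): the state, without advancing time (a new reading comes with each control period).
- vision.capture(name): name is "side" or "top" or "wrist"; returns the picture (420x560x3 uint8, red, green, blue); there is no depth.
- vision.camera_info(name): a dict with "mtx" (3x3 intrinsics, pixels), "distortion" ([k1, k2, p1, p2, k3] as OpenCV has them; the pictures are not rectified), "rvec" (rotation vector, rad) and "tvec" (3), from world to camera coordinates, as OpenCV has them. Camera axes: x right, y down, z forward; pixel columns grow to the right and rows downward; lengths in mm; the calibration is good to about 2 mm. A picture is of the moment at which its call begins: read the wrist's pose just before it. camera_info takes no time and is no camera call; for the wrist camera it gives the pose at the moment of the call.
- order.close_job(): hands the job in, once; it reports no verdict.
The state is a dict: "time": time; "joint_positions": joint angles; "dq": joint speeds; "tau": joint torques, N m; "tool_pos": TCP position; "tcp_rot": TCP orientation; "contact_force": force on the tool from outside, world axes, zero at the start; "moment": the same for the moment, N m; "grip_width": finger opening in mm.
Only numpy, scipy, OpenCV 4.12 (cv2) and the standard library are available. Lean on these libraries where they do the work, as an engineer would, in place of code of your own. Each camera call takes 0.05 s, during which the arm holds its last target.

## Working session

There is one attempt and no reset: what is moved stays moved. The work goes in short steps, Python scripts to look and compute and a tool call to move; the robot and the scene stay as the last step left them, time stands still between calls to the robot, and variables do not carry over. Pictures are saved under pics/ and viewed, and the job is handed in when it is done.

Besides the shell and the picture viewer there is one more tool, called after "Emit:" as name(argument=value, ...) on one line, values as JSON. apply_moves: Moves the arm, as the interface text tells. Its arguments: {"type":"object","properties":{"rows":{"type":"array","items":{"type":"array"}}},"required":["rows"]}

```bash
mkdir -p pics; ls
cat > h.py <<'E'
import numpy as np,cv2
from plant import bot,vision,order
def cap(n,f):
    im=vision.capture(n); cv2.imwrite('pics/'+f,im[:,:,::-1]); return im
def ray(n,px,info=None):
    c=info or vision.camera_info(n)
    K=np.array(c['mtx'],float);D=np.array(c['distortion'],float)
    R=cv2.Rodrigues(np.array(c['rvec'],float))[0];t=np.array(c['tvec'],float).ravel()
    u=cv2.undistortPoints(np.array([[px]],float),K,D)[0,0]
    return -R.T@t, R.T@np.array([u[0],u[1],1.])
def onz(n,px,z,info=None):
    o,d=ray(n,px,info); return o+d*(z-o[2])/d[2]
def proj(n,P,info=None):
    c=info or vision.camera_info(n)
    return cv2.projectPoints(np.array(P,float).reshape(-1,3),np.array(c['rvec'],float),np.array(c['tvec'],float),np.array(c['mtx'],float),np.array(c['distortion'],float))[0].reshape(-1,2)
E
python3 - <<'E'
from h import *
for n in ['side','top','wrist']:
    cap(n,n+'0.png'); o,d=ray(n,(280,210)); print(n,o.round(),d.round(2))
print(bot.get_obs())
E
```

```text
pics
side [  303. -1253.  1196.] [ 0.13  0.75 -0.65]
top [ 254.  -33. 1718.] [ 0.16 -0.01 -0.99]
wrist [ 250. -467.  383.] [-0.26 -0.1  -0.96]
{'time': 0.15, 'joint_positions': array([-1.36301540e+00,  3.42548533e-01,  1.52476467e+00,  1.11643993e-05,
        1.27539934e+00, -1.45973013e-01]), 'dq': array([ 0.00133473, -0.00250195, -0.00138483, -0.00011873, -0.0009567 ,
       -0.00135863]), 'tau': array([ 1.16497366e-03, -4.31470764e+01, -2.44353265e+01,  7.17786583e-02,
        5.37677575e-02, -8.29706710e-05]), 'tool_pos': array([ 181.84581283, -492.17820683,  214.42345561]), 'tcp_rot': array([-1.57190275e+00,  1.73456754e-04, -2.78784206e+00]), 'contact_force': array([-0.08633426, -0.25982752, -0.08665923]), 'moment': array([ 0.01023616, -0.01100823,  0.03200103]), 'grip_width': 91.93424469143118}
```

View pics/side0.png

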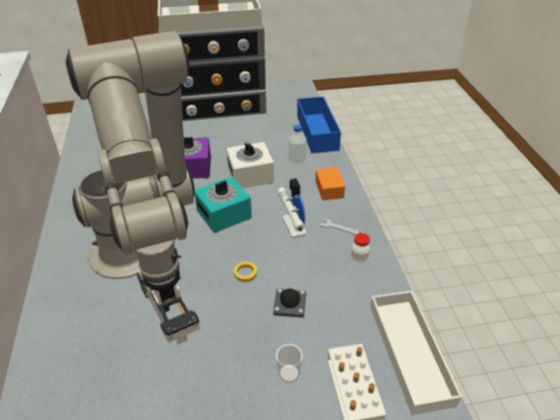

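View pics/top0.png

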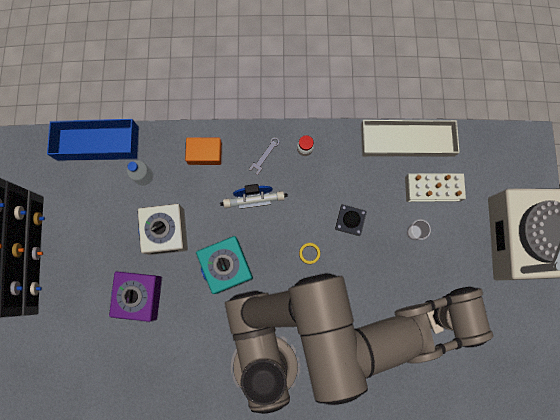

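View pics/wrist0.png

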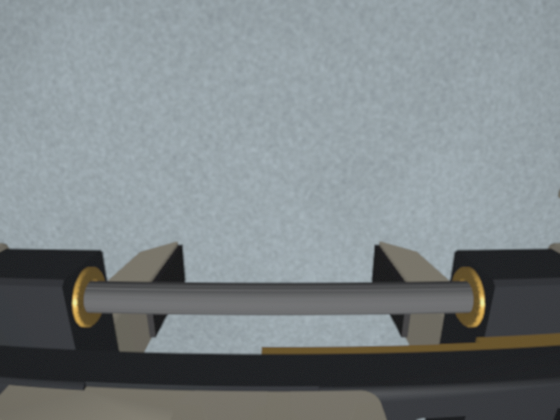

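The top view shows three pump shapes: white at (161,229), turquoise at (224,264) and purple at (134,296). The white one is meant. The holder is at (253,195), the stud at (351,219), and the bystanders are around them. Next, a close crop to check.

Run:
```python
import cv2,numpy as np
from h import *
a=cv2.imread('pics/top0.png')
c=cv2.resize(a[195:265,125:200],None,fx=7,fy=7,interpolation=cv2.INTER_CUBIC);cv2.imwrite('pics/c_pump.png',c)
c=cv2.resize(a[170:250,210:375],None,fx=4.8,fy=4.8,interpolation=cv2.INTER_CUBIC);cv2.imwrite('pics/c_hold.png',c)
b=cv2.imread('pics/side0.png')
c=cv2.resize(b[135:245,220:330],None,fx=5,fy=5,interpolation=cv2.INTER_CUBIC);cv2.imwrite('pics/c_side.png',c)
for p,z in [((161,229),142),((252,189),192),((351,219),60),((224,264),142)]: print(p,onz('top',p,z).round(1))
```

```text
(161, 229) [446.4 326.2 142. ]
(252, 189) [562.3  33.8 192. ]
(351, 219) [ 483.3 -291.    60. ]
(224, 264) [334.3 124.7 142. ]
```

View pics/c_pump.png

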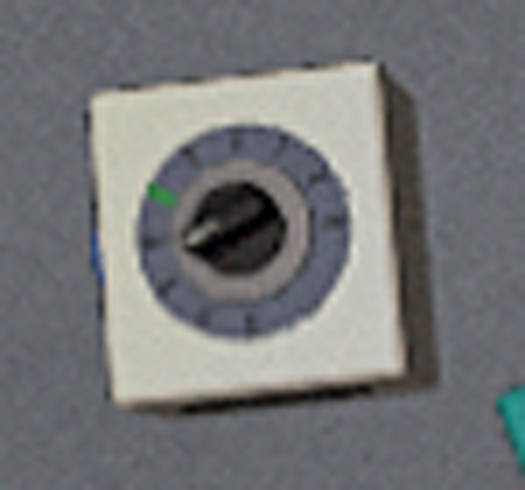

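View pics/c_hold.png

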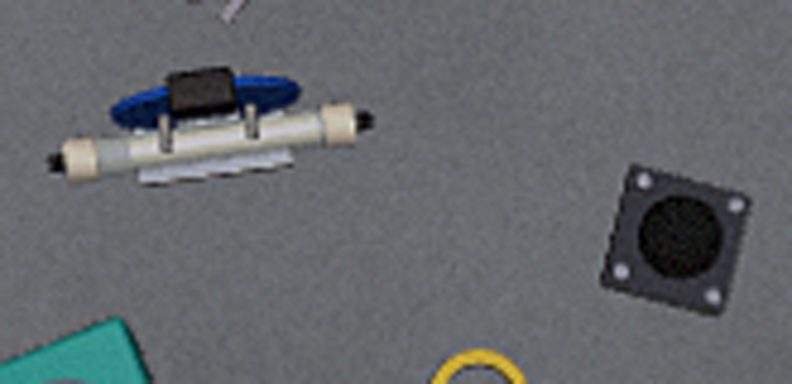

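View pics/c_side.png

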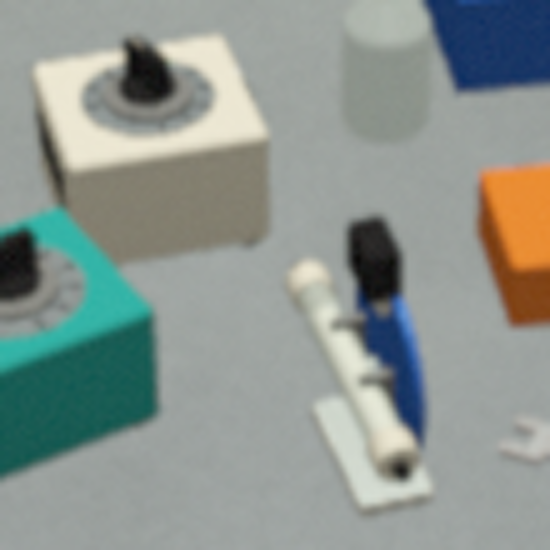

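```bash
cat >> h.py <<'E'
def tool():
    o=bot.get_obs(); r,p,y=o['tcp_rot']
    cx=cv2.Rodrigues
    R=cx(np.array([0,0,y]))[0]@cx(np.array([0,p,0]))[0]@cx(np.array([r,0,0]))[0]
    return np.array(o['tool_pos']),R,o
E
python3 - <<'E'
from h import *
p,R,o=tool(); print(R.round(2)); print(vision.camera_info('wrist')['mtx'],vision.camera_info('top')['mtx'][0])
im=cv2.imread('pics/top0.png'); hsv=cv2.cvtColor(im,cv2.COLOR_BGR2HSV)
def blob(m,box,name):
    x0,y0,x1,y1=box; mm=np.zeros_like(m); mm[y0:y1,x0:x1]=m[y0:y1,x0:x1]
    ys,xs=np.nonzero(mm); print(name,len(xs),xs.mean(),ys.mean()); return (xs.mean(),ys.mean()),np.c_[xs,ys]
B=(125,195,200,265)
g=cv2.inRange(hsv,(45,100,60),(80,255,255)); gp,_=blob(g,B,'green')
# pump top
w=((hsv[:,:,1]<60)&(hsv[:,:,2]>170)).astype(np.uint8)
wm=np.zeros_like(w); wm[195:265,125:200]=w[195:265,125:200]
cs,_=cv2.findContours(wm,cv2.RETR_EXTERNAL,cv2.CHAIN_APPROX_NONE); c=max(cs,key=cv2.contourArea)
r=cv2.minAreaRect(c); print(r); C=onz('top',r[0],105); print('pump',C)
box=cv2.boxPoints(r); W=np.array([onz('top',q,105) for q in box]); print(W.round(1),np.linalg.norm(np.diff(W,axis=0),axis=1))
G=onz('top',gp,108); print('G',G, np.degrees(np.arctan2(*(G-C)[1::-1])))
# knob bar dark + white line
k=((im.max(2)<70)).astype(np.uint8); kp,_=blob(k,(145,215,175,245),'dark'); print(onz('top',kp,142))
print(im[224:236,150:162].max(2))
E
```

```text
[[-0.94 -0.    0.35]
 [-0.35  0.   -0.94]
 [-0.   -1.   -0.  ]]
[[355.64659605   0.         278.12130142]
 [  0.         355.64659605 206.14682324]
 [  0.           0.           1.        ]] [502.61769583   0.         281.62931583]
green 7 147.28571428571428 222.28571428571428
((159.36399841308594, 227.68576049804688), (44.657562255859375, 41.235694885253906), 85.03025817871094)
pump [455.2771485  340.12923764 105.        ]
[[523.6 417.  105. ]
 [533.9 280.3 105. ]
 [388.1 265.2 105. ]
 [377.3 399.9 105. ]] [137.05980624 146.56509166 135.19682658]
G [472.95578838 379.89538732 108.        ] 66.03174145506568
dark 142 158.69718309859155 227.14084507042253
[452.43629328 333.75862403 142.        ]
[[110 127 116  60  29  36  32  28  42  41  52  54]
 [127 122  94  32  19  28  31  39  46  51  48  39]
 [129 115  62   8  56  73  52  45  56  45  24   2]
 [122  84  59  76 102 104  64  43  28   0   9   5]
 [106  61 118 130  87  32  32   3   2   5  16  37]
 [112  95 136  84  30  16   7  10   3  35  46  57]
 [119  66  25  12   1   0  23  27  28  42  48  49]
 [118 120  79  43   3  18  21  43  51  50  43  47]
 [111 129 122 102  69  32  43  46  39  45  46  35]
 [111 122 127 131 122  83  46  36  33  36  43  49]
 [ 99 112 115 132 128 117 100  85  89  88  90 114]
 [ 99 110 103 117 125 127 129 128 130 133 129 133]]
```

```bash
cat >> h.py <<'E'
def go(target,jaw=None):
    "print shift (cm, tool axes) and turn to reach target TCP mm, jaw = direction of tool z in deg"
    p,R,o=tool(); s=R.T@(np.array(target,float)-p)/10
    a=np.degrees(np.arctan2(R[1,2],R[0,2])); t=None
    if jaw is not None: t=-np.radians((jaw-a+180)%360-180)
    print('TCP',p.round(1),'jaw',a.round(1),'shift cm',s.round(2),'dist',np.linalg.norm(s).round(1),'turn',t,'j',o['joint_positions'].round(2),'F',o['contact_force'].round(1),'w',round(o['grip_width'],1),'t',o['time'])
E
python3 - <<'E'
from h import *
go((470,-150,300),27);
E
```

```text
TCP [ 181.8 -492.2  214.4] jaw -69.7 shift cm [-38.89  -8.53 -22.13] dist 45.5 turn -1.6882844405227846 j [-1.36  0.34  1.52  0.    1.28 -0.15] F [-0.1 -0.3 -0.1] w 91.9 t 0.15
```

Emit:
apply_moves(rows=[[[-38.9,-8.5,-22.1],-1.688,9.0],[[-38.9,-8.5,-22.1],-1.688,9.0],[[-38.9,-8.5,-22.1],-1.688,9.0],[[-38.9,-8.5,-22.1],-1.688,9.0],[[-38.9,-8.5,-22.1],-1.688,9.0]])

```text
time: 0.78
tool_pos: [380.6, -255.9, 273.5]
tcp_rot: [-1.571, 0.001, -1.844]
contact_force: [0.2, -2.0, -0.6]
grip_width: 89.8
```

Run:
```python
from h import *
go((450,250,280),27);
```

```text
TCP [ 380.6 -255.9  273.5] jaw -15.7 shift cm [-50.58  -0.62  -6.99] dist 51.1 turn -0.7448931357805187 j [-0.76  0.18  1.59  0.    1.38 -0.49] F [ 0.2 -2.  -0.6] w 89.8 t 0.775
```

Emit:
apply_moves(rows=[[[-50.6,-0.6,-7.0],-0.745,9.0],[[-50.6,-0.6,-7.0],-0.745,9.0],[[-50.6,-0.6,-7.0],-0.745,9.0],[[-50.6,-0.6,-7.0],-0.745,9.0],[[-50.6,-0.6,-7.0],-0.745,9.0]])

```text
time: 1.4
tool_pos: [422.3, 53.9, 277.2]
tcp_rot: [-1.57, 0.0, -1.097]
contact_force: [0.9, 0.5, 0.1]
grip_width: 89.9
```

Run:
```python
from h import *
go((450,250,280),27);
cap('wrist','w1.png'); cap('top','t1.png'); print(proj('wrist',[(455,338,107),(562,34,192)]))
```

```text
TCP [422.3  53.9 277.2] jaw 27.1 shift cm [-16.19  -0.27  11.4 ] dist 19.8 turn 0.00210660141620776 j [-0.05  0.11  1.66  0.    1.38 -0.53] F [0.9 0.5 0.1] w 89.9 t 1.4
[[459.00846559 -76.19132789]
 [414.89713029 307.80232564]]
```

View pics/w1.png

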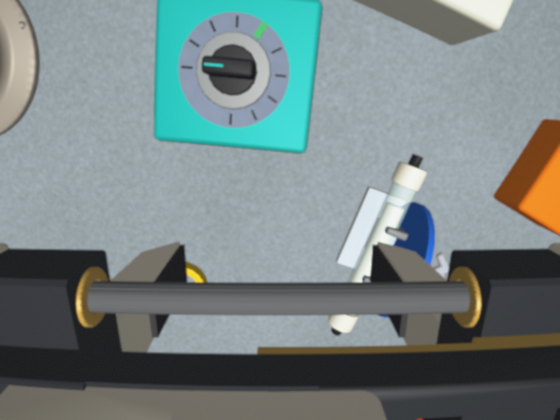

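View pics/t1.png

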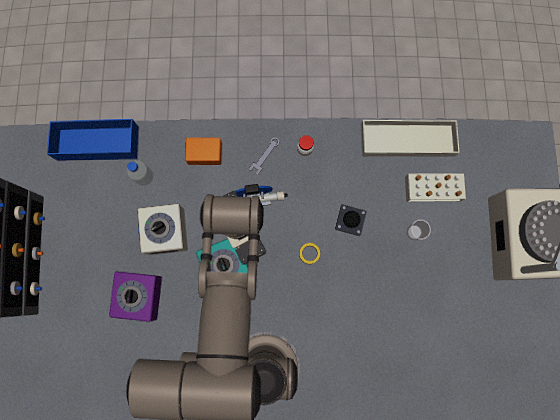

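Run:
```python
from h import *
go((500,245,270),27);
```

```text
TCP [422.2  57.4 277.1] jaw 27.5 shift cm [-13.05   0.77  15.55] dist 20.3 turn 0.008117051561422462 j [-0.05  0.11  1.66  0.    1.38 -0.53] F [-0.7 -1.3  0.3] w 90.2 t 1.5
```

Emit:
apply_moves(rows=[[[-13.0,0.8,15.5],0.008,9.0],[[-13.0,0.8,15.5],0.008,9.0],[[-13.0,0.8,15.5],0.008,9.0],[[-13.0,0.8,15.5],0.008,9.0],[[-13.0,0.8,15.5],0.008,9.0]])

```text
time: 2.12
tool_pos: [499.9, 244.7, 268.6]
tcp_rot: [-1.571, 0.002, -1.098]
contact_force: [-0.6, -0.9, -0.4]
grip_width: 90.3
```

Run:
```python
from h import *
go((455,338,200),27);
cap('wrist','w2.png'); print(proj('wrist',[(455,338,107),(455,338,149)]))
```

```text
TCP [499.9 244.7 268.6] jaw 27.1 shift cm [-10.34   6.88   0.26] dist 12.4 turn 0.001615130166649957 j [ 0.32  0.37  1.34  0.    1.44 -0.16] F [-0.6 -0.9 -0.4] w 90.3 t 2.125
[[281.20017379  70.82008209]
 [281.64698248  65.42248612]]
```

View pics/w2.png

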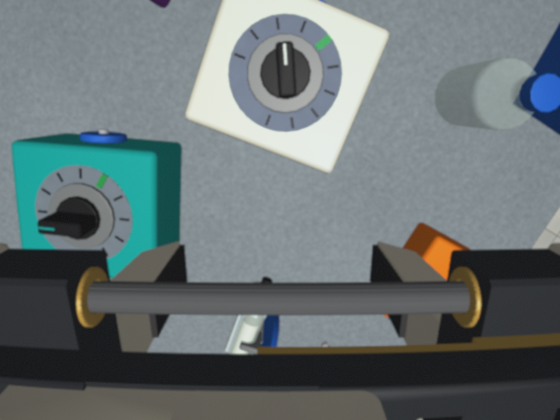

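Wrist view: the white pump's knob is at about (285,70), its white line runs (285,43)–(285,64), and the green mark is at (324,42).

Run:
```python
from h import *
im=cv2.imread('pics/w2.png'); hsv=cv2.cvtColor(im,cv2.COLOR_BGR2HSV)
m=cv2.inRange(hsv,(45,100,60),(80,255,255)); m[:, :220]=0; m[110:]=0; m[:,360:]=0
ys,xs=np.nonzero(m); G=onz('wrist',(xs.mean(),ys.mean()),107.5); print(len(xs),xs.mean(),ys.mean(),G)
# grey disc ellipse: bluish ring
r=((im[:,:,0].astype(int)-im[:,:,2]>12)&(im.max(2)<190)).astype(np.uint8); r[:, :220]=0; r[:,350:]=0; r[140:]=0
r=r|(m>0); cs,_=cv2.findContours(r,cv2.RETR_EXTERNAL,cv2.CHAIN_APPROX_NONE); c=max(cs,key=cv2.contourArea); e=cv2.fitEllipse(cv2.convexHull(c)); print(e)
C=onz('wrist',e[0],107.5); print('C',C); d=G-C; print('mark dir',np.degrees(np.arctan2(d[1],d[0])),np.hypot(*d[:2]))
s=im[36:80,268:304].min(2); ys,xs=np.nonzero(s>150); xs=xs+268;ys=ys+36; print(len(xs),xs.min(),xs.max(),ys.min(),ys.max())
vx,vy,x0,y0=cv2.fitLine(np.c_[xs,ys].astype(np.float32),cv2.DIST_L2,0,.01,.01).ravel()
mid=np.array([xs.mean(),ys.mean()]);M=onz('wrist',mid,149); print('line mid',M)
P=[onz('wrist',(x0-12*vx*np.sign(vy),y0-12*abs(vy)),149),onz('wrist',(x0+12*vx*np.sign(vy),y0+12*abs(vy)),149)]
d=P[0]-P[1];print('line dir',np.degrees(np.arctan2(d[1],d[0])))
d=M-C;print('centre to mid dir',np.degrees(np.arctan2(d[1],d[0])),np.hypot(*d[:2]))
# bar end
print(proj('wrist',[(C[0],C[1],149)]))
```

```text
107 322.9158878504673 42.28971962616822 [476.35421397 375.84802185 107.5       ]
((284.7518310546875, 72.314208984375), (112.8245849609375, 117.49517822265625), 1.0243384838104248)
C [458.38521064 338.255042   107.5       ]
mark dir 64.45274757285469 41.66673991259691
329 268 303 36 64
line mid [450.85650649 353.31909443 149.        ]
line dir -153.33927402012094
centre to mid dir 116.55494198116392 16.840637217054056
[[285.71457371  67.20433294]]
```

Run:
```python
from h import *
im=cv2.imread('pics/w2.png')
s=im[40:70,278:293].min(2).astype(float)
for i in range(0,30,2): print(40+i,s[i].astype(int))
A=onz('wrist',(285,43),149);B=onz('wrist',(285.3,64),149);d=A-B;print(A,B,np.degrees(np.arctan2(d[1],d[0])))
cv2.imwrite('pics/c2.png',cv2.resize(im[10:135,220:350],None,fx=5,fy=5,interpolation=cv2.INTER_CUBIC))
```

```text
40 [151 151 150 149 146 140 139 136 135 135 135 136 142 148 153]
42 [100  87  83  80  83  94 100  89  71  60  57  60  71  92 121]
44 [ 43  41  43  61 112 170 199 178 125  76  58  58  52  53  82]
46 [ 41  46  50  66 121 184 216 196 141  86  64  62  56  48  64]
48 [ 42  47  48  61 113 179 215 199 145  91  65  63  57  50  45]
50 [ 42  47  51  61 110 175 215 208 160 101  68  63  60  51  43]
52 [ 40  47  51  59  97 159 206 214 176 112  70  63  58  51  42]
54 [ 40  46  51  57  87 146 200 217 183 118  72  63  61  52  43]
56 [ 38  47  51  55  82 138 194 216 187 125  76  64  60  53  44]
58 [ 40  46  50  56  79 134 192 215 189 130  80  63  60  54  45]
60 [ 38  46  50  54  71 123 186 216 196 140  88  66  62  56  47]
62 [ 38  45  50  55  66 116 182 216 199 147  91  66  62  57  49]
64 [ 36  43  51  55  62  96 147 176 166 127  87  66  63  58  49]
66 [37 42 49 56 58 62 70 74 73 66 65 64 65 58 49]
68 [37 42 50 56 59 62 62 64 64 64 64 66 64 59 51]
[449.79846423 353.72917176 149.        ] [457.01931476 340.20947804 149.        ] 118.10661610546545
```

View pics/c2.png

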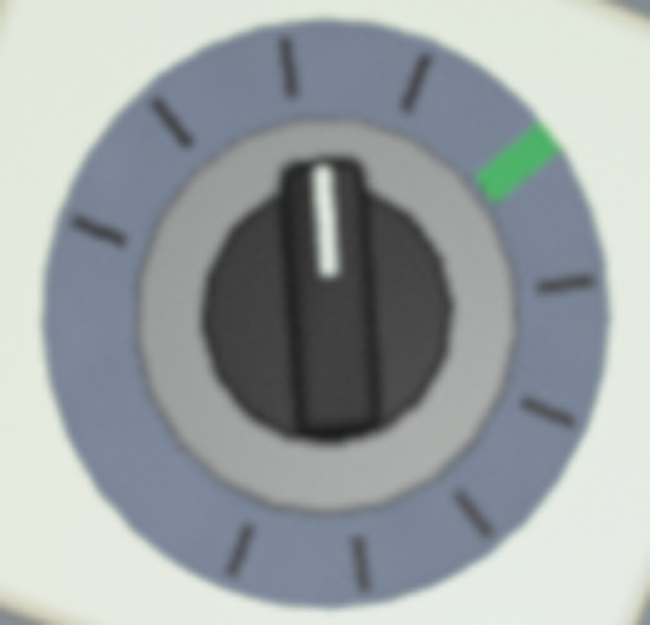

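Run:
```python
from h import *
go((457.5,338.3,190),30.5)
go((457.5,338.3,138),30.5)
```

```text
TCP [499.7 243.7 269. ] jaw 27.0 shift cm [-10.33   7.92   0.54] dist 13.0 turn -0.06056588095217736 j [ 0.31  0.37  1.34  0.    1.44 -0.16] F [ 0.7 -0.4 -0.6] w 90.1 t 2.175
TCP [499.7 243.7 269. ] jaw 27.0 shift cm [-10.32  13.12   0.55] dist 16.7 turn -0.06056588095217736 j [ 0.31  0.37  1.34  0.    1.44 -0.16] F [ 0.7 -0.4 -0.6] w 90.1 t 2.175
```

Emit:
apply_moves(rows=[[[-10.3,4.0,0.55],-0.061,6.0],[[-10.3,7.0,0.55],-0.061,6.0],[[-10.3,8.0,0.55],-0.061,6.0],[[-10.3,11.0,0.55],-0.061,6.0],[[-10.3,13.1,0.55],-0.061,6.0]])

```text
time: 2.8
tool_pos: [458.3, 336.2, 138.0]
tcp_rot: [-1.571, 0.001, -1.04]
contact_force: [-0.1, -0.1, 0.2]
grip_width: 60.1
```

Run:
```python
from h import *
go((457.5,338.3,138),30.5)
cap('wrist','w3.png')
```

```text
TCP [458.3 336.2 138. ] jaw 30.4 shift cm [-0.22  0.    0.04] dist 0.2 turn -0.0011886278104492063 j [ 0.5   0.49  1.51  0.    1.14 -0.03] F [-0.1 -0.1  0.2] w 60.1 t 2.8
```

View pics/w3.png

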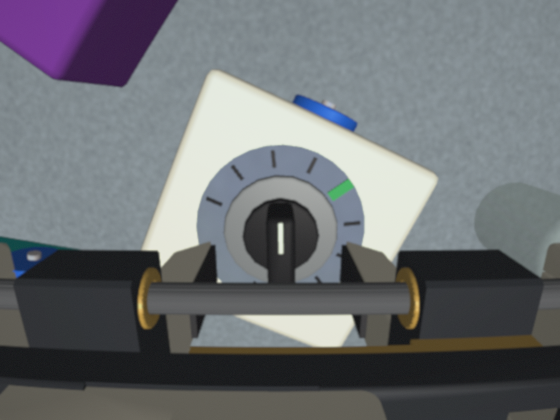

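Jaws straddle the knob bar (line vertical at column 281, mark at (340,189)). Closing.

Emit:
apply_moves(rows=[[[-0.2,0,0.0],0,0.5],[[-0.2,0,0.0],0,0.5],[[-0.2,0,0.0],0,0.5],[[-0.2,0,0.0],0,0.5]])

```text
time: 3.35
tool_pos: [456.4, 337.2, 136.0]
tcp_rot: [-1.574, 0.001, -1.04]
contact_force: [0.4, 0.0, -0.2]
grip_width: 24.4
```

Run:
```python
from h import *
go((457.5,338.3,138),30.5-55.3)
```

```text
TCP [456.4 337.2 136. ] jaw 30.4 shift cm [-0.04 -0.2   0.15] dist 0.2 turn 0.9637298251780416 j [ 0.5   0.49  1.52  0.    1.14 -0.03] F [ 0.4  0.  -0.2] w 24.4 t 3.35
```

Emit:
apply_moves(rows=[[[0,-0.1,0.05],0,0.5],[[0,-0.1,0.05],0,0.5],[[0,-0.1,0.05],0,0.5]])

```text
time: 3.72
tool_pos: [457.3, 337.8, 137.5]
tcp_rot: [-1.572, 0.001, -1.04]
contact_force: [0.7, 0.2, 2.9]
grip_width: 5.1
```

Run:
```python
from h import *
go((457.5,338.3,138),30.5-55.3)
```

```text
TCP [457.3 337.8 137.5] jaw 30.4 shift cm [-0.03 -0.05  0.05] dist 0.1 turn 0.9638603153806679 j [ 0.5   0.49  1.51  0.    1.14 -0.03] F [0.7 0.2 2.9] w 5.1 t 3.725
```

Opening is 5.1 mm, but the bar is 14 mm thick, so I'm looking again.

Run:
```python
from h import *
cap('wrist','w4.png'); a=cap('side','s4.png')
cv2.imwrite('pics/s4c.png',cv2.resize(a[100:260,140:340,::-1],None,fx=3.5,fy=3.5))
```

```text
(no output)
```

View pics/w4.png

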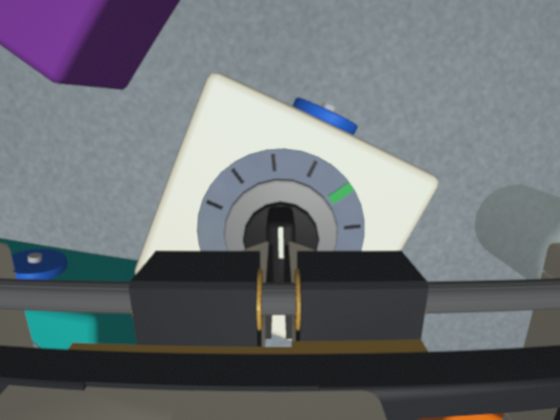

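View pics/s4c.png

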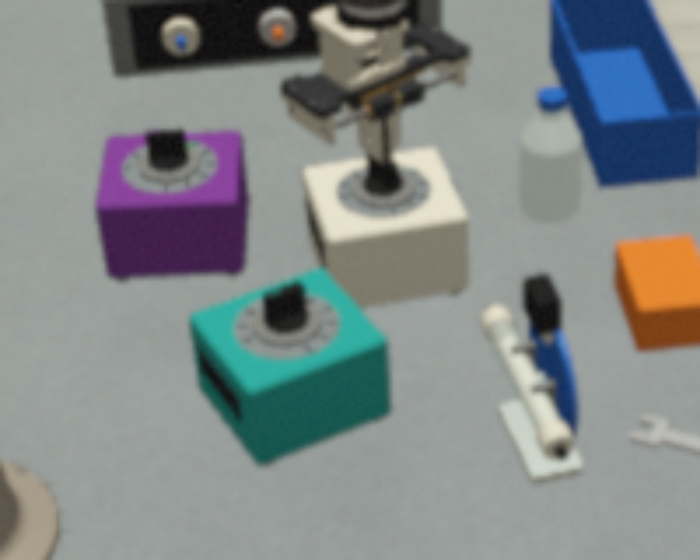

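Run:
```python
from h import *
a=cv2.imread('pics/w4.png');b=cv2.imread('pics/w3.png')
cv2.imwrite('pics/w4c.png',np.hstack([cv2.resize(x[180:360,220:340],None,fx=3.3,fy=3.3,interpolation=cv2.INTER_CUBIC) for x in (b,a)]))
print(bot.get_obs()['grip_width'],bot.get_obs()['moment'])
```

```text
5.319623780507062 [ 0.17107143 -0.36000809  0.01960977]
```

View pics/w4c.png

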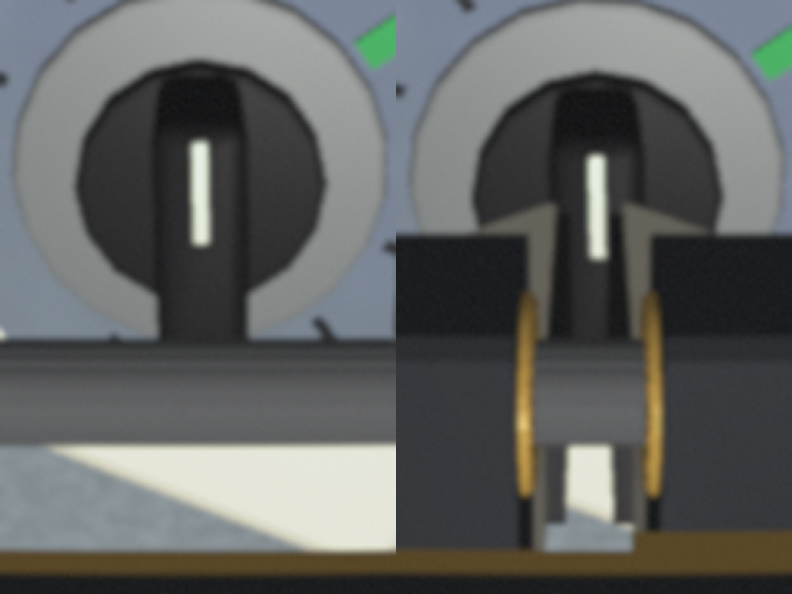

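Run:
```python
from h import *
P=[(457.5,338,z) for z in (107,123.5,142.5,149,160)]
q=(proj('side',P)-[140,100])*3.5; print(q.round())
a=cv2.imread('pics/side0.png');b=cv2.imread('pics/s4.png')
cv2.imwrite('pics/s4d.png',np.hstack([cv2.resize(x[125:175,220:285],None,fx=6,fy=6,interpolation=cv2.INTER_CUBIC) for x in (a,b)]))
print(((proj('side',P)-[220,125])*6).round())
```

```text
[[381. 184.]
 [380. 171.]
 [379. 156.]
 [379. 151.]
 [379. 142.]]
[[173. 166.]
 [172. 144.]
 [170. 118.]
 [170. 109.]
 [169.  93.]]
```

View pics/s4d.png

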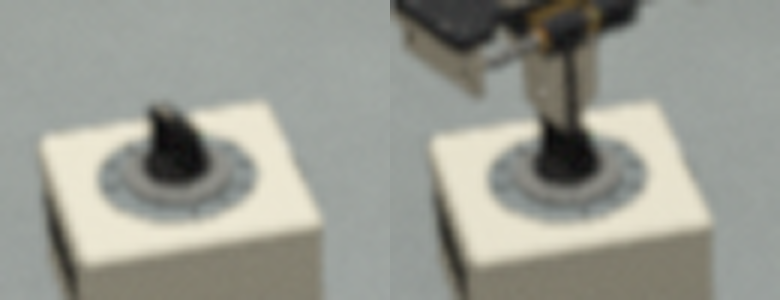

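Emit:
apply_moves(rows=[[[0,0,0.03],0.08,0.5],[[0,0,0.03],0.16,0.5],[[0,0,0.03],0.24,0.5],[[0,0,0.03],0.24,0.5]])

```text
time: 4.32
tool_pos: [457.3, 337.9, 137.5]
tcp_rot: [-1.573, 0.001, -1.279]
contact_force: [0.2, 1.1, 1.6]
grip_width: 5.0
```

Run:
```python
from h import *
go((457.5,338.3,138),30.5-55.3)
cap('wrist','w5.png'); a=cv2.imread('pics/w5.png')
cv2.imwrite('pics/w5c.png',cv2.resize(a[120:360,180:380],None,fx=3,fy=2.5))
```

```text
TCP [457.3 337.9 137.5] jaw 16.7 shift cm [-0.03 -0.05  0.03] dist 0.1 turn 0.72451163997033 j [0.5  0.49 1.51 0.   1.14 0.21] F [0.2 1.1 1.6] w 5.0 t 4.325
```

View pics/w5c.png

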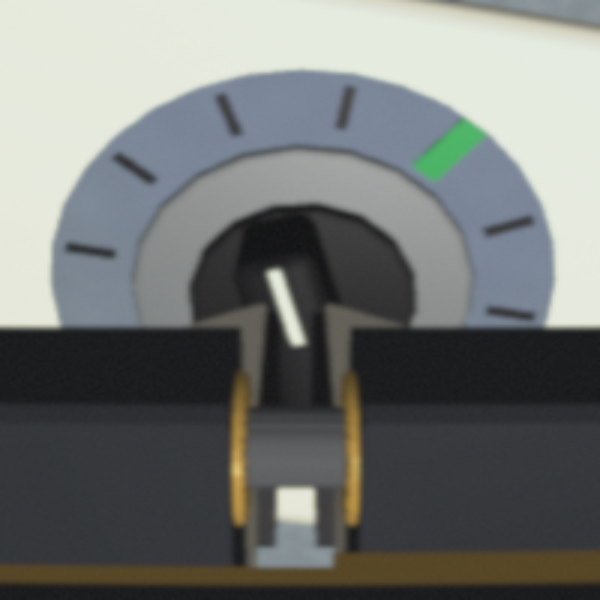

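Run:
```python
from h import *
p,R,o=tool()
print(proj('wrist',[p,p+R@[0,14,0],p+R@[-9.5,14,0],p+R@[-9.5,-5,0],p+R@[0,-30,0],p+R@[0,-100,0]]))
print(proj('wrist',[(457.5,338.3,z) for z in (107,149)]))
for px in [(280,210)]: pass
# knob hub/disc in w5 : green mark
im=cv2.imread('pics/w5.png'); hsv=cv2.cvtColor(im,cv2.COLOR_BGR2HSV); m=cv2.inRange(hsv,(45,100,60),(80,255,255));m[250:]=0;m[:,:250]=0;m[:,400:]=0;ys,xs=np.nonzero(m)
print(xs.mean(),ys.mean(),onz('wrist',(xs.mean(),ys.mean()),107))
e=onz('wrist',(180+275/3,120+270/2.5),149);f=onz('wrist',(180+300/3,120+345/2.5),149);print(e,f,e-f)
```

```text
[[277.45042579 254.31744708]
 [277.49212313 244.1293473 ]
 [277.48349908 227.83472037]
 [277.42340255 240.57171652]
 [277.33720058 282.06269678]
 [276.80526268 414.17762566]]
[[278.17283401 233.2456369 ]
 [277.98320653 263.17021147]]
329.144578313253 179.71485943775102 [476.01359372 377.77317474 107.        ]
[449.49740798 354.62866174 149.        ] [457.64492243 341.17543774 149.        ] [-8.14751445 13.453224    0.        ]
```

The knob did not turn (line still at 121° in world axes), so the pads closed without holding the bar, probably above it. I'll open, turn back to line up, and go lower while watching the force.

Emit:
apply_moves(rows=[[[0,0,0],0,4.0],[[0,0,0],-0.12,4.0],[[0,0,0],-0.24,4.0],[[0,0,0],-0.24,4.0]])

```text
time: 4.88
tool_pos: [457.1, 337.7, 137.1]
tcp_rot: [-1.574, 0.001, -1.039]
contact_force: [-0.1, 0.5, -0.1]
grip_width: 38.4
```

Run:
```python
from h import *
go((457.5,339,132),30.8)
print(bot.get_obs()['moment'])
a=cap('side','s6.png'); cap('wrist','w6.png')
cv2.imwrite('pics/s6d.png',cv2.resize(a[105:180,210:295,::-1],None,fx=8,fy=8,interpolation=cv2.INTER_CUBIC))
p,R,o=tool()
P=[p+R@[0,14,s] for s in (-20,20,0)]+[(457.5,338,149)]
print(((proj('side',P)-[210,105])*8).round())
```

```text
TCP [457.1 337.7 137.1] jaw 30.5 shift cm [-0.09  0.51  0.1 ] dist 0.5 turn -0.0053302034735208965 j [ 0.5   0.49  1.51  0.    1.14 -0.03] F [-0.1  0.5 -0.1] w 38.4 t 4.875
[-0.00511647 -0.17943076 -0.00133803]
[[274. 369.]
 [343. 337.]
 [308. 353.]
 [306. 305.]]
```

View pics/s6d.png

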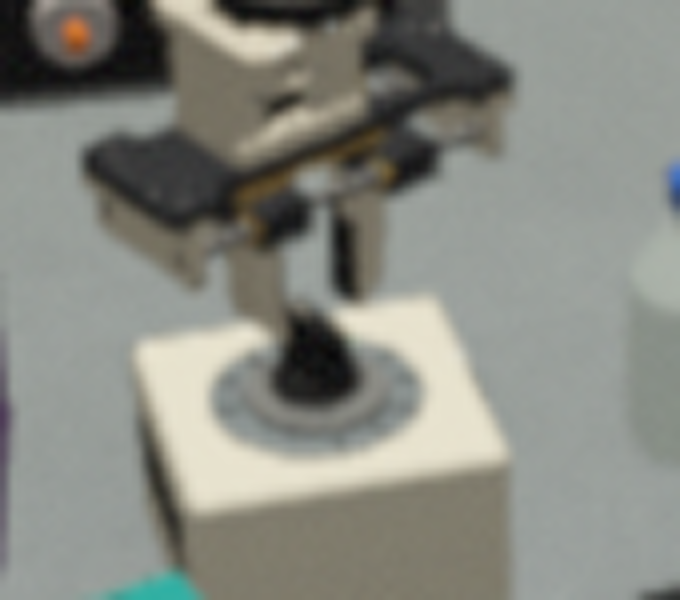

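View pics/w6.png

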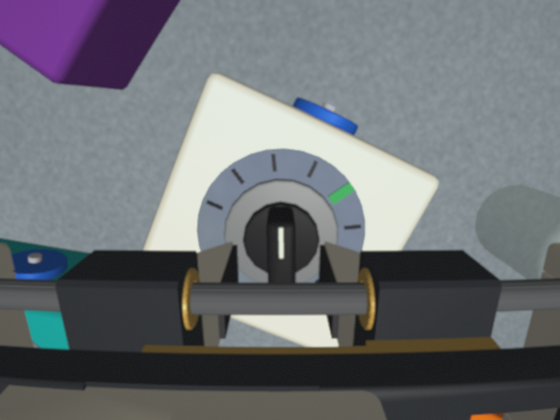

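The side view puts the real fingertips at crop (270,335) and (345,298), about 4.5 px above the projected ones. The tips are therefore about 19 mm higher than the stated geometry says, and the wrist view agrees. Lowering step by step, with force checks.

Emit:
apply_moves(rows=[[[-0.1,0.5,0.05],0,4.0],[[-0.1,1.0,0.05],0,4.0],[[-0.1,1.4,0.05],0,4.0]])

```text
time: 5.35
tool_pos: [456.9, 338.8, 122.6]
tcp_rot: [-1.574, 0.001, -1.04]
contact_force: [-0.7, -0.7, -0.5]
grip_width: 39.7
```

Run:
```python
from h import *
go((457.5,339,120),30.8)
print(bot.get_obs()['moment'])
a=cap('side','s7.png')
cv2.imwrite('pics/s7d.png',cv2.resize(a[105:180,210:295,::-1],None,fx=8,fy=8,interpolation=cv2.INTER_CUBIC))
```

```text
TCP [456.9 338.8 122.6] jaw 30.4 shift cm [0.01 0.26 0.06] dist 0.3 turn -0.0072589666722366036 j [ 0.5   0.51  1.53  0.    1.11 -0.03] F [-0.7 -0.7 -0.5] w 39.7 t 5.35
[ 0.0515077  -0.16710156  0.0012547 ]
```

View pics/s7d.png

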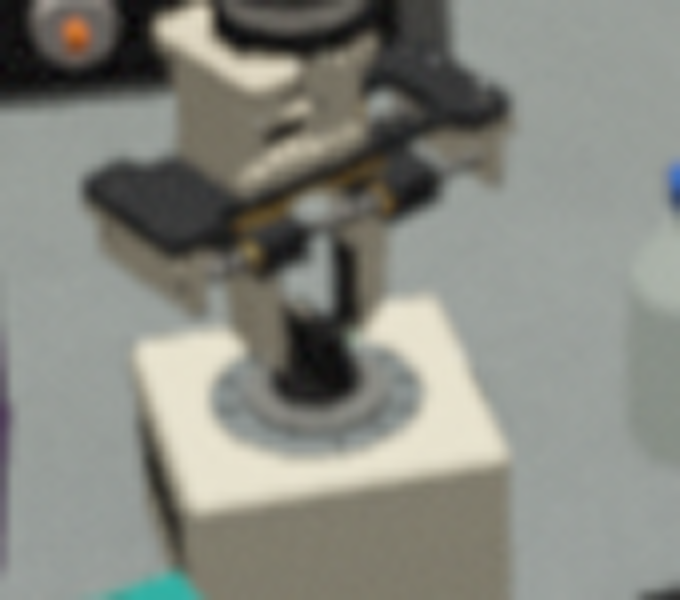

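Emit:
apply_moves(rows=[[[0,0.1,0.05],0,0.5],[[0,0.1,0.05],0,0.5],[[0,0.1,0.05],0,0.5],[[0,0.1,0.05],0,0.5],[[0,0.1,0.05],0,0.5]])

```text
time: 6.02
tool_pos: [457.7, 339.3, 121.4]
tcp_rot: [-1.573, 0.001, -1.041]
contact_force: [3.9, 2.0, -2.1]
grip_width: 13.9
```

Run:
```python
from h import *
go((457.5,339,120),64.9-90)
print(bot.get_obs()['moment'])
```

```text
TCP [457.7 339.3 121.4] jaw 30.4 shift cm [ 0.01  0.14 -0.03] dist 0.1 turn 0.9682866716748975 j [ 0.5   0.51  1.53  0.    1.1  -0.03] F [ 3.9  2.  -2.1] w 13.9 t 6.025
[ 0.39330317 -0.68197173  0.00296579]
```

Emit:
apply_moves(rows=[[[0,0,0.04],0.17,0.5],[[0,0,0.04],0.34,0.5],[[0,0,0.04],0.51,0.5],[[0,0,0.04],0.68,0.5],[[0,0,0.04],0.8,0.5]])

```text
time: 6.65
tool_pos: [458.9, 339.5, 121.4]
tcp_rot: [-1.572, -0.0, -1.845]
contact_force: [5.2, 1.1, -3.4]
grip_width: 13.7
```

Run:
```python
from h import *
go((457.5,339,120),-24.8)
```

```text
TCP [458.9 339.5 121.4] jaw -15.7 shift cm [ 0.08  0.14 -0.12] dist 0.2 turn 0.15860134445849594 j [0.5  0.51 1.53 0.   1.1  0.78] F [ 5.2  1.1 -3.4] w 13.7 t 6.65
```

Emit:
apply_moves(rows=[[[0,0,-0.05],0.1,0.5],[[0,0,-0.05],0.16,0.5],[[0,0,-0.05],0.16,0.5]])

```text
time: 7.02
tool_pos: [459.1, 339.4, 121.4]
tcp_rot: [-1.571, 0.0, -2.005]
contact_force: [4.7, -0.2, -3.1]
grip_width: 13.7
```

Run:
```python
from h import *
go((457.5,339,120),-24.8)
```

```text
TCP [459.1 339.4 121.4] jaw -24.9 shift cm [ 0.11  0.14 -0.13] dist 0.2 turn -0.0009867291542745562 j [0.5  0.51 1.53 0.   1.1  0.94] F [ 4.7 -0.2 -3.1] w 13.7 t 7.025
```

Emit:
apply_moves(rows=[[[0,0,0],0,4.5],[[0,0,0],0,4.5],[[0,0,0],0,4.5],[[0,-5,0],0,4.5],[[0,-9,0],0,9.0]])

```text
time: 7.65
tool_pos: [458.9, 339.5, 212.8]
tcp_rot: [-1.571, 0.0, -2.004]
contact_force: [0.6, 1.0, 0.1]
grip_width: 51.1
```

Run:
```python
from h import *
go((457.5,339,120),-24.8)
i=vision.camera_info('wrist'); im=cap('wrist','w8.png')[:,:,::-1]
cv2.imwrite('pics/w8c.png',im)
print(proj('wrist',[(458,339,107),(458,339,149)],i))
```

```text
TCP [458.9 339.5 212.8] jaw -24.8 shift cm [ 0.1   9.28 -0.11] dist 9.3 turn -0.0006028479194790734 j [0.5  0.43 1.4  0.   1.32 0.94] F [0.6 1.  0.1] w 51.1 t 7.65
[[277.19309188 202.34933921]
 [277.05759593 218.32127876]]
```

View pics/w8c.png

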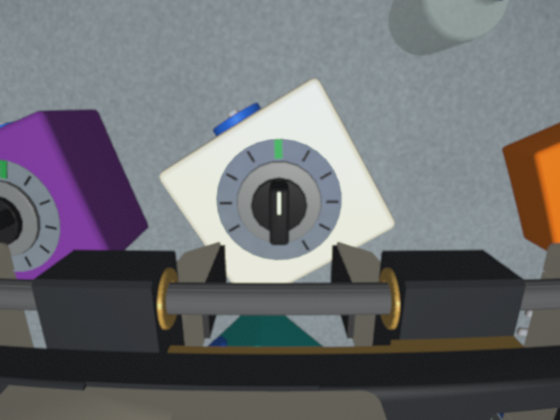

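The dial's line (column 279) points straight at the green mark (278.5,149). Next, measure the holder.

Run:
```python
from h import *
# top0 column end tips (black nibs) and handle corners in c_hold crop coords (offset 210,170, scale 4.8)
f=lambda x,y:(210+x/4.8,170+y/4.8)
a=onz('top',f(57,164),85);b=onz('top',f(365,121),85); d=a-b;print(a.round(1),b.round(1),np.linalg.norm(d),np.degrees(np.arctan2(d[1],d[0]))-90)
for q in [(168,75),(232,68),(236,105),(172,113)]: print(onz('top',f(*q),192).round(1))
print(onz('top',f(201,90),192).round(1), onz('top',f(680,237),60).round(1))
im=cv2.imread('pics/top0.png')
k=(im.max(2)<75).astype(np.uint8); m=np.zeros_like(k);m[180:200,240:262]=k[180:200,240:262]; print(m[180:200,240:262])
k2=(im.max(2)<32).astype(np.uint8)
```

```text
[534.  138.1  85. ] [561.8 -74.   85. ] 213.91617064287414 7.455858264918547
[573.2  55.5 192. ]
[577.4  14.1 192. ]
[553.   11.7 192. ]
[548.2  52.9 192. ]
[563.1  34.2 192. ] [ 482.1 -293.2   60. ]
[[0 0 0 0 0 0 0 0 0 0 0 0 0 0 0 0 0 0 0 0 0 0]
 [0 0 0 0 0 0 0 0 0 0 0 0 0 0 0 0 0 0 0 0 0 0]
 [0 0 0 0 0 0 0 0 0 0 0 0 0 0 0 0 0 0 0 0 0 0]
 [0 0 0 0 0 0 0 0 0 0 0 0 0 0 0 0 0 0 0 0 0 0]
 [0 0 0 0 0 0 0 0 0 0 0 0 1 1 1 1 1 1 0 0 0 0]
 [0 0 0 0 0 1 1 1 1 1 1 1 1 1 1 1 1 1 1 0 0 0]
 [0 0 0 0 1 1 1 1 1 1 1 1 1 1 1 1 1 1 1 0 0 0]
 [0 0 0 0 0 1 1 1 1 1 1 1 1 1 1 1 1 1 1 0 0 0]
 [0 0 0 0 0 1 1 1 1 1 1 1 1 1 1 1 1 1 1 1 1 1]
 [0 0 0 0 0 1 1 1 1 1 1 1 1 1 1 1 1 1 1 1 1 1]
 [0 0 0 1 1 1 1 1 1 1 1 1 1 1 1 1 1 1 1 1 1 1]
 [1 1 1 1 1 1 1 1 1 1 1 1 1 1 1 1 1 1 1 1 1 1]
 [1 1 1 1 1 1 1 1 1 1 1 1 1 1 1 1 1 1 1 1 1 0]
 [1 1 1 1 1 1 1 1 1 1 1 1 1 1 1 1 1 1 1 0 1 0]
 [1 1 1 0 0 1 1 1 1 1 1 1 1 1 0 0 0 0 0 0 1 0]
 [1 1 1 0 0 1 1 0 0 0 0 0 0 0 0 0 0 0 0 0 0 0]
 [1 1 1 0 0 1 0 0 0 0 0 0 0 0 0 0 0 0 0 0 0 0]
 [0 0 0 0 0 0 0 0 0 0 0 0 0 0 0 0 0 0 0 0 0 0]
 [0 0 0 0 0 0 0 0 0 0 0 0 0 0 0 0 0 0 0 0 0 0]
 [0 0 0 0 0 0 0 0 0 0 0 0 0 0 0 0 0 0 0 0 0 0]]
```

Run:
```python
from h import *
go((576,-75,300),7.4)
```

```text
TCP [461.  340.7 218.7] jaw -24.8 shift cm [32.84 -8.23 27.93] dist 43.9 turn -0.5625020677929117 j [0.5  0.42 1.39 0.   1.32 0.94] F [0.7 0.6 4.5] w 54.7 t 7.7
```

Emit:
apply_moves(rows=[[[4,-6,3],-0.18,9.0],[[32.8,-8.2,27.9],-0.562,9.0],[[32.8,-8.2,27.9],-0.562,9.0],[[32.8,-8.2,27.9],-0.562,9.0],[[32.8,-8.2,27.9],-0.562,9.0]])

```text
time: 8.32
tool_pos: [533.4, 73.7, 284.8]
tcp_rot: [-1.562, 0.004, -1.441]
contact_force: [1.0, 0.2, 0.4]
grip_width: 89.8
```

Run:
```python
from h import *
go((576,-75,300),7.4)
```

```text
TCP [533.4  73.7 284.8] jaw 7.4 shift cm [15.29 -1.56  2.31] dist 15.5 turn 0.0007329621894283419 j [-0.01  0.32  1.37  0.01  1.45 -0.14] F [1.  0.2 0.4] w 89.8 t 8.325
```

Emit:
apply_moves(rows=[[[15.3,-1.0,2.3],0,9.0],[[15.3,-1.0,2.3],0,9.0],[[15.3,-1.0,2.3],0,9.0],[[15.3,-1.0,2.3],0,9.0]])

```text
time: 8.82
tool_pos: [576.1, -77.3, 293.8]
tcp_rot: [-1.563, 0.004, -1.444]
contact_force: [-0.0, -0.7, 0.6]
grip_width: 90.0
```

Run:
```python
from h import *
go((576,-75,300),7.4)
cap('wrist','w9.png'); print(proj('wrist',[(562,34,192),(562,34,0)]))
```

```text
TCP [576.1 -77.3 293.8] jaw 7.3 shift cm [-0.23 -0.62  0.03] dist 0.7 turn -0.0025819930568816403 j [-0.27  0.4   1.22  0.01  1.51 -0.4 ] F [-0.  -0.7  0.6] w 90.0 t 8.825
[[277.07802047  54.24668186]
 [276.25855219  76.9728248 ]]
```

View pics/w9.png

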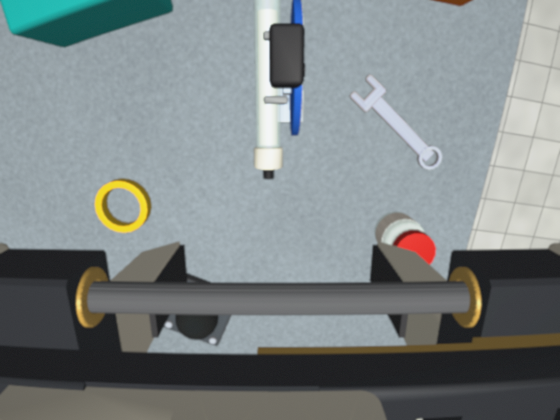

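Run:
```python
from h import *
im=cv2.imread('pics/w9.png')
k=(im.max(2)<75).astype(np.uint8); m=np.zeros_like(k);m[5:105,262:312]=k[5:105,262:312]
m=cv2.morphologyEx(m,cv2.MORPH_OPEN,np.ones((5,5)))
cs,_=cv2.findContours(m,cv2.RETR_EXTERNAL,cv2.CHAIN_APPROX_NONE);c=max(cs,key=cv2.contourArea);r=cv2.minAreaRect(c);print(r)
B=[onz('wrist',q,192) for q in cv2.boxPoints(r)];print(np.round(B,1))
print(onz('wrist',r[0],192),np.linalg.norm(np.diff(B,axis=0),axis=1))
# column: nib tip & other points axis z=85
a=onz('wrist',(268.5,173),85);b=onz('wrist',(268.5,5),85);d=b-a;print(a,b,np.degrees(np.arctan2(d[1],d[0]))-90)
s=onz('wrist',(196,316),60);print('stud',s)
```

```text
((286.5, 55.0), (62.0, 33.0), 90.0)
[[554.4  53.7 192. ]
 [577.6  56.8 192. ]
 [583.6  14.6 192. ]
 [559.7  11.5 192. ]]
[568.76757767  34.3644688  192.        ] [23.32551316 42.61219741 24.08659897]
[566.84828304 -71.86529987  85.        ] [546.4510064   93.74711808  85.        ] 7.021344407405991
stud [ 495.91964454 -274.58980802   60.        ]
```

Run:
```python
from h import *
go((568,34.4,240),7.1)
go((568,34.4,165),7.1)
```

```text
TCP [575.8 -75.6 293.9] jaw 7.3 shift cm [-10.98   5.45   0.59] dist 12.3 turn 0.004322712938728293 j [-0.27  0.4   1.22  0.01  1.52 -0.4 ] F [0.2 0.2 0.2] w 89.8 t 8.875
TCP [575.8 -75.6 293.9] jaw 7.3 shift cm [-10.95  12.95   0.53] dist 17.0 turn 0.004322712938728293 j [-0.27  0.4   1.22  0.01  1.52 -0.4 ] F [0.2 0.2 0.2] w 89.8 t 8.875
```

Emit:
apply_moves(rows=[[[-6,2,0.5],0,8.0],[[-11.0,5,0.6],0,8.0],[[-11.0,5.5,0.6],0,8.0],[[-11.0,9,0.6],0,8.0],[[-11.0,13.0,0.6],0,8.0]])

```text
time: 9.5
tool_pos: [569.0, 35.6, 164.8]
tcp_rot: [-1.56, 0.004, -1.441]
contact_force: [0.4, 0.1, 0.1]
grip_width: 80.5
```

Run:
```python
from h import *
go((568,34.4,152),7.1)
cap('wrist','w10.png'); a=cap('side','s10.png')
cv2.imwrite('pics/s10d.png',cv2.resize(a[140:250,240:350,::-1],None,fx=6,fy=5.4,interpolation=cv2.INTER_CUBIC))
```

```text
TCP [569.   35.6 164.8] jaw 7.4 shift cm [ 0.11  1.28 -0.13] dist 1.3 turn 0.0059075425551449595 j [-0.08  0.46  1.48  0.01  1.19 -0.21] F [0.4 0.1 0.1] w 80.5 t 9.5
```

View pics/w10.png

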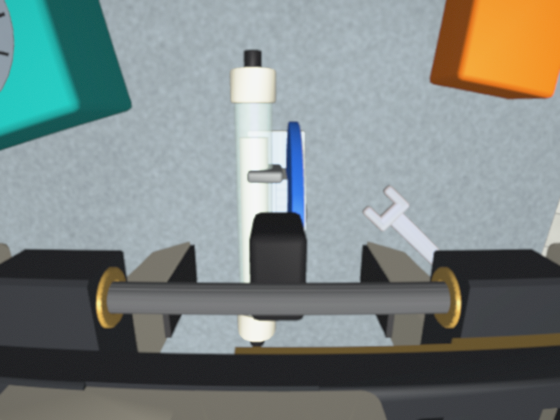

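View pics/s10d.png

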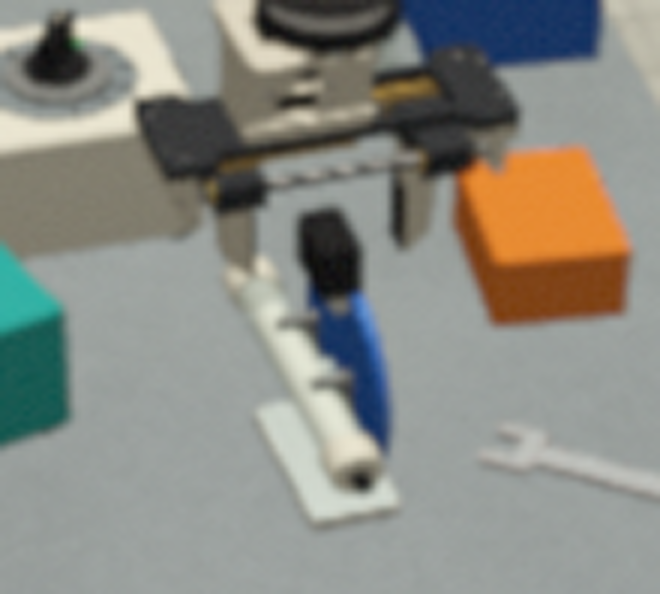

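Run:
```python
from h import *
p,R,o=tool(); print(proj('wrist',[p+R@[dx,-27,0] for dx in (-22,0,22)]),proj('wrist',[(568.8,34.4,192)]))
im=cv2.imread('pics/w10.png'); print(im.max(2)[200:225:3,275],im.max(2)[312:325,278])
print(onz('wrist',(278,213),192),onz('wrist',(278,318),192), onz('wrist',(252.5,50),85),onz('wrist',(257,345),85))
```

```text
[[277.47107497 231.95742103]
 [277.49670123 278.90708372]
 [277.52186536 321.84747636]] [[283.90098919 285.92628708]]
[240 240 240 240 141  28  28  28  30] [120 114  99  76  57  47  48  66 106 148 170 176 176]
[562.04674324  66.63513388 192.        ] [568.32829837  18.24801508 192.        ] [535.59247038 142.17980968  85.        ] [563.62186314 -78.08077971  85.        ]
```

Emit:
apply_moves(rows=[[[0,0.7,-0.1],0.005,6.0],[[0,1.3,-0.1],0.005,5.0],[[0,1.3,-0.1],0.005,2.0],[[0,1.3,-0.1],0.005,2.0],[[0,1.3,-0.1],0.005,2.0]])

```text
time: 10.22
tool_pos: [565.1, 35.5, 148.6]
tcp_rot: [-1.57, 0.006, -1.447]
contact_force: [0.1, 0.1, -0.2]
grip_width: 34.6
```

Emit:
apply_moves(rows=[[[0,0,0],0,2.0],[[0,0,0],0,2.0],[[0,0,0],0,2.0]])

```text
time: 10.6
tool_pos: [565.3, 35.5, 148.7]
tcp_rot: [-1.569, 0.006, -1.447]
contact_force: [0.9, 0.6, 0.1]
grip_width: 25.9
```

Run:
```python
from h import *
go((568,34.4,152),7.1)
cap('wrist','w11.png'); a=cap('side','s11.png')
cv2.imwrite('pics/s11d.png',cv2.resize(a[140:250,240:350,::-1],None,fx=6,fy=5.4,interpolation=cv2.INTER_CUBIC))
```

```text
TCP [565.3  35.5 148.7] jaw 7.1 shift cm [ 0.14 -0.33  0.25] dist 0.4 turn 0.00030916035688835654 j [-0.08  0.48  1.51  0.01  1.16 -0.2 ] F [0.9 0.6 0.1] w 25.9 t 10.6
```

View pics/s11d.png

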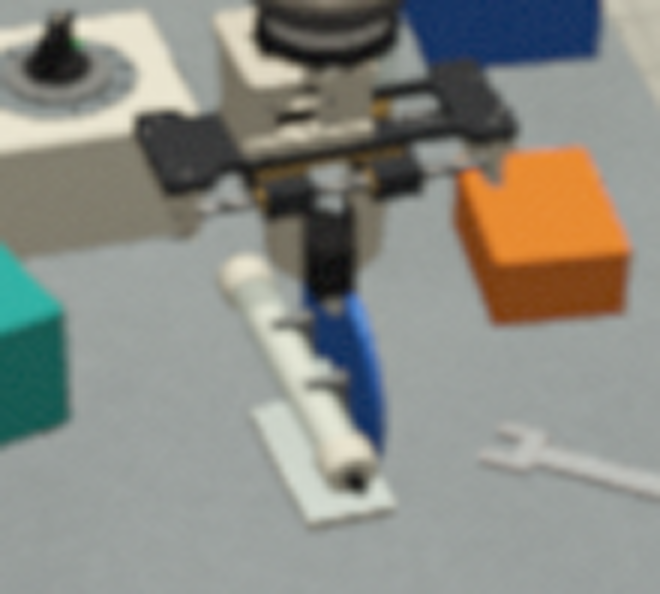

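Grip is on (25.9 mm = block thickness). Before lifting, triangulate the stud from the first pictures.

Run:
```python
from h import *
for n,box in (('top',(325,195,380,245)),('side',(268,280,315,322))):
    im=cv2.imread(f'pics/{n}0.png'); x0,y0,x1,y1=box
    g=im.max(2)[y0:y1,x0:x1]
    m=(g<42).astype(np.uint8); m=cv2.morphologyEx(m,cv2.MORPH_OPEN,np.ones((3,3)))
    cs,_=cv2.findContours(m,cv2.RETR_EXTERNAL,cv2.CHAIN_APPROX_NONE);c=max(cs,key=cv2.contourArea)
    (cx,cy),r=cv2.minEnclosingCircle(c); mo=cv2.moments(c); print(n,cx+x0,cy+y0,r,mo['m10']/mo['m00']+x0,mo['m01']/mo['m00']+y0)
    print('ball centre z30',onz(n,(cx+x0,cy+y0),30))
    m=(g<80).astype(np.uint8); m=cv2.morphologyEx(m,cv2.MORPH_CLOSE,np.ones((3,3)))
    cs,_=cv2.findContours(m,cv2.RETR_EXTERNAL,cv2.CHAIN_APPROX_NONE);c=max(cs,key=cv2.contourArea); r=cv2.minAreaRect(c); print('base',r,onz(n,(r[0][0]+x0,r[0][1]+y0),18))
    cv2.imwrite(f'pics/stud_{n}.png',cv2.resize(im[y0:y1,x0:x1],None,fx=8,fy=8,interpolation=cv2.INTER_CUBIC))
# other cross checks: handle top-centre in side vs. assumed
print(proj('side',[(566,34,192),(457.7,339.3,149)]),proj('top',[(566,34,192),(457.7,339.3,149)]))
```

```text
top 351.39502716064453 219.03038597106934 8.94388198852539 351.3068783068783 218.95162509448224
ball centre z30 [ 487.36719593 -297.02204116   30.        ]
base ((25.40041732788086, 24.873443603515625), (26.732500076293945, 26.346004486083984), 14.931416511535645) [ 486.14300902 -295.35524246   18.        ]
side 289.5 298.5 9.192488670349121 289.0336943441637 301.1251504211793
ball centre z30 [ 489.42865054 -304.56101674   30.        ]
base ((22.0, 18.5), (19.0, 20.0), 90.0) [ 492.7786623  -295.06411561   18.        ]
[[293.72104596 180.49522675]
 [248.31006493 142.91715399]] [[251.92986305 187.83528282]
 [156.51510757 225.2350742 ]]
```

View pics/stud_side.png

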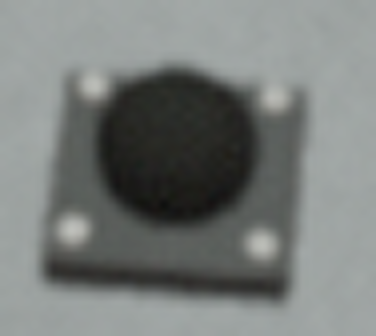

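View pics/stud_top.png

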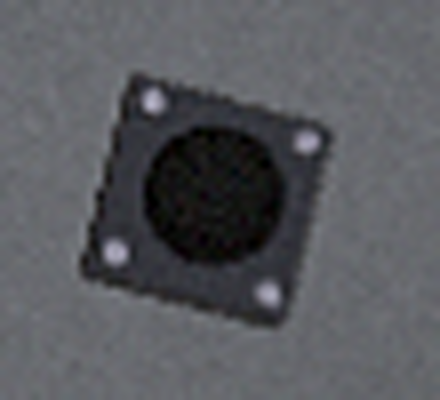

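Run:
```python
from h import *
print(onz('side',(289.6,298.0),30),onz('side',(289.5,300.1),19),onz('top',(350.95,219.2),19),onz('top',(351.3,219),30))
a=ray('side',(289.6,298.0));b=ray('top',(351.2,219.0))
A=np.c_[a[1],-b[1]];s=np.linalg.lstsq(A,b[0]-a[0],rcond=None)[0];print(a[0]+s[0]*a[1],b[0]+s[1]*b[1])
# handle check: handle top corners in side0 : c_side crop (350..400,220..) offset (220,135)/5
print(proj('side',[(566,34,192)])-[220,135])
# tape roll, jar check consistency: jar cap red
for n in('top','side'):
    im=cv2.imread(f'pics/{n}0.png');hsv=cv2.cvtColor(im,cv2.COLOR_BGR2HSV)
    for nm,lo,hi,z in (('orange',(5,180,120),(15,255,255),60),('yellow',(22,150,120),(32,255,255),10),('red',(0,200,120),(3,255,255),80)):
        m=cv2.inRange(hsv,lo,hi);cs,_=cv2.findContours(m,cv2.RETR_EXTERNAL,cv2.CHAIN_APPROX_NONE)
        c=max(cs,key=cv2.contourArea);r=cv2.minAreaRect(c);print(n,nm,np.round(r[0],1),onz(n,r[0],z).round(1))
```

```text
[ 490.05642188 -302.79119992   30.        ] [ 490.07956273 -301.47779007   19.        ] [ 488.31532283 -297.18028051   19.        ] [ 487.47563095 -296.69900273   30.        ]
[ 491.09970864 -297.48920989   23.49145583] [ 488.42996609 -297.42783361   23.11350793]
[[73.72104596 45.49522675]]
top orange [202. 149.] [730.6 210.6  60. ]
top yellow [309.5 253. ] [ 375.1 -152.9   10. ]
top red [311.4 142.6] [ 743.2 -162.6   80. ]
side orange [329.9 183.2] [724.7 164.6  60. ]
side yellow [245.  271.5] [ 377.3 -158.6   10. ]
side red [361. 239.] [ 743.6 -152.2   80. ]
```

Emit:
apply_moves(rows=[[[0,-3,0],0,2.0],[[0,-7,0],0,2.0],[[0,-12,0],0,2.0],[[0,-15,0],0,2.0],[[0,-15,0],0,2.0]])

```text
time: 11.32
tool_pos: [565.7, 34.5, 300.0]
tcp_rot: [-1.566, 0.005, -1.447]
contact_force: [0.2, -0.3, -4.8]
grip_width: 26.0
```

Run:
```python
from h import *
go((615,-370,300),7.1)
a=cap('side','s12.png'); cap('wrist','w12.png')
cv2.imwrite('pics/s12d.png',cv2.resize(a[90:230,220:360,::-1],None,fx=4.2,fy=4.2,interpolation=cv2.INTER_CUBIC))
```

```text
TCP [565.7  34.5 300. ] jaw 7.1 shift cm [40.75 -0.21 -0.12] dist 40.7 turn 0.00018971088452537766 j [-0.08  0.37  1.25  0.01  1.52 -0.2 ] F [ 0.2 -0.3 -4.8] w 26.0 t 11.325
```

View pics/s12d.png

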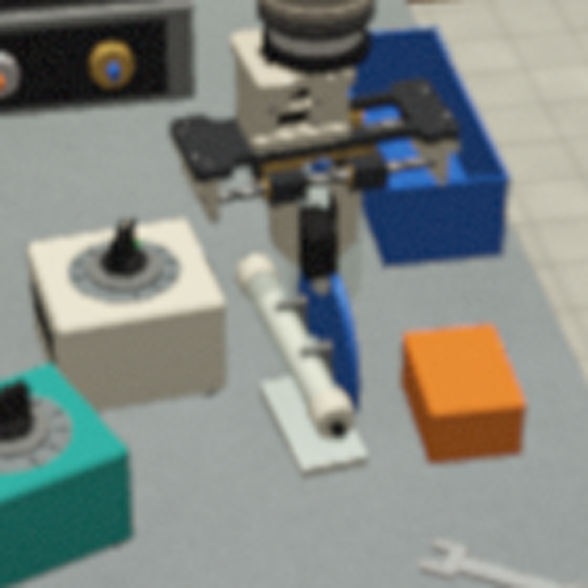

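View pics/w12.png

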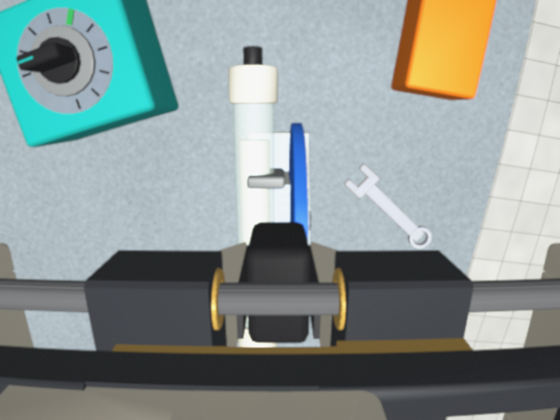

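Emit:
apply_moves(rows=[[[5,0,0],0,2.0],[[11,0,0],0,2.0],[[17,0,0],0,2.0],[[23,0,0],0,2.0],[[29,0,0],0,2.0]])

```text
time: 12.05
tool_pos: [599.5, -254.7, 291.5]
tcp_rot: [-1.577, 0.01, -1.447]
contact_force: [1.6, -0.0, -3.7]
grip_width: 26.0
```

Emit:
apply_moves(rows=[[[6,0,0],0,2.0],[[10.5,0,0],0,2.0],[[11.5,0,0],0,2.0],[[11.5,0,0],0,2.0]])

```text
time: 12.55
tool_pos: [613.2, -368.8, 287.3]
tcp_rot: [-1.58, 0.014, -1.448]
contact_force: [0.3, 0.9, -5.2]
grip_width: 26.1
```

Run:
```python
from h import *
go((490,-298,300),-100)
cap('wrist','w13.png');print(proj('wrist',[(489.5,-298.5,60)]))
```

```text
TCP [ 613.2 -368.8  287.3] jaw 7.1 shift cm [ -8.56  -1.05 -11.37] dist 14.3 turn 1.868648311351399 j [-0.65  0.72  0.69  0.    1.75 -0.77] F [ 0.3  0.9 -5.2] w 26.1 t 12.55
[[174.4367227   99.80213516]]
```

View pics/w13.png

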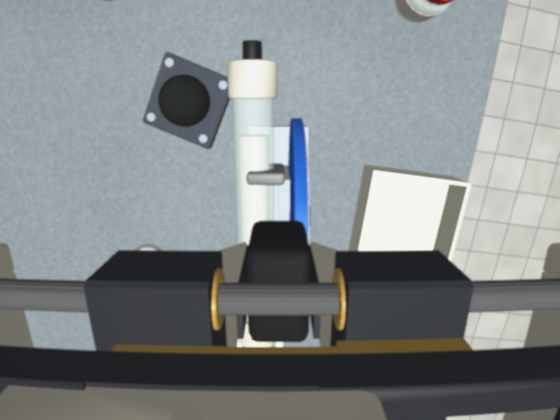

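Stud seen at (184,100), with its screws at (169,62), (223,86), (203,139) and (151,117).

Run:
```python
from h import *
im=cv2.imread('pics/w13.png')
S=np.array([onz('wrist',q,19) for q in [(169,62),(223,86),(203,139),(151,117)]]);print(S.round(1),S.mean(0))
g=(im.max(2)<32).astype(np.uint8);m=np.zeros_like(g);m[60:140,140:225]=g[60:140,140:225];m=cv2.morphologyEx(m,cv2.MORPH_OPEN,np.ones((5,5)))
cs,_=cv2.findContours(m,cv2.RETR_EXTERNAL,cv2.CHAIN_APPROX_NONE);c=max(cs,key=cv2.contourArea);e=cv2.minEnclosingCircle(c);print(e,onz('wrist',e[0],30))
# column nib far end: at held height. bottom z = 287.3-148.7
zb=287.3-148.7; print(onz('wrist',(252.5,42),zb+85))
```

```text
[[ 468.1 -255.9   19. ]
 [ 534.4 -276.1   19. ]
 [ 515.6 -341.3   19. ]
 [ 449.8 -322.2   19. ]] [ 491.96768825 -298.88312659   19.        ]Traceback (most recent call last):
  File "<stdin>", line 5, in <module>
ValueError: max() iterable argument is empty
```

Run:
```python
from h import *
p,R,o=tool(); zb=p[2]-148.7
for q in [(252.5,41)]:
    N=onz('wrist',q,zb+85); print(N, R.T@(N-p))
go((491,-298.5,300),-95)
```

```text
[ 583.64245781 -256.99506029  224.68670183] [-112.77921312   65.27565545  -15.4212081 ]
TCP [ 613.6 -367.7  288.4] jaw 7.1 shift cm [ -8.41  -0.96 -11.31] dist 14.1 turn 1.782755030104051 j [-0.65  0.72  0.69  0.    1.75 -0.77] F [ 0.2  0.9 -4. ] w 25.9 t 12.6
```

Emit:
apply_moves(rows=[[[-2,-1,-4],0.18,2.0],[[-4,-1,-8],0.36,2.0],[[-8.4,-1,-11.3],0.54,2.0],[[-8.4,-1,-11.3],0.72,2.0],[[-8.4,-1,-11.3],0.9,2.0]])

```text
time: 13.22
tool_pos: [490.7, -295.8, 301.3]
tcp_rot: [-1.585, 0.002, -2.35]
contact_force: [0.1, 0.9, -4.0]
grip_width: 26.0
```

Emit:
apply_moves(rows=[[[0,0,0],0.18,2.0],[[0,0,0],0.36,2.0],[[0,0,0],0.54,2.0],[[0,0,0],0.72,2.0],[[0,0,0],0.88,2.0]])

```text
time: 13.85
tool_pos: [490.7, -293.6, 301.7]
tcp_rot: [-1.582, -0.009, 3.051]
contact_force: [0.6, 0.2, -4.6]
grip_width: 26.1
```

Run:
```python
from h import *
go((491,-298.5,230),-95)
a=cap('side','s14.png'); print(bot.get_obs()['tcp_rot'])
```

```text
TCP [ 490.7 -293.6  301.7] jaw -95.2 shift cm [-0.14  7.16  0.56] dist 7.2 turn -0.0038214793336169934 j [-0.68  0.39  1.21  0.    1.55  0.99] F [ 0.6  0.2 -4.6] w 26.1 t 13.85
[-1.58157601 -0.00947085  3.04454311]
```

View pics/s14.png

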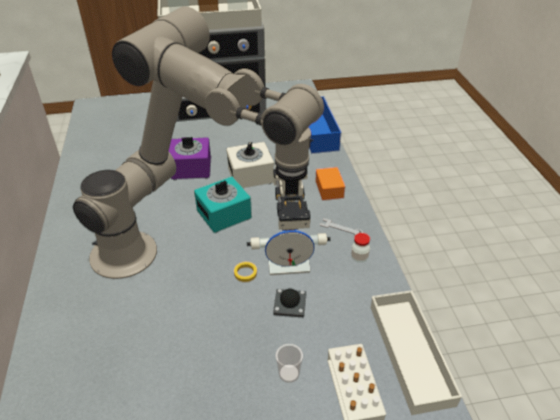

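Run:
```python
import cv2
a=cv2.imread('pics/s14.png')
cv2.imwrite('pics/s14d.png',cv2.resize(a[222:322,240:340],None,fx=6,fy=6,interpolation=cv2.INTER_CUBIC))
```

```text
(no output)
```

View pics/s14d.png

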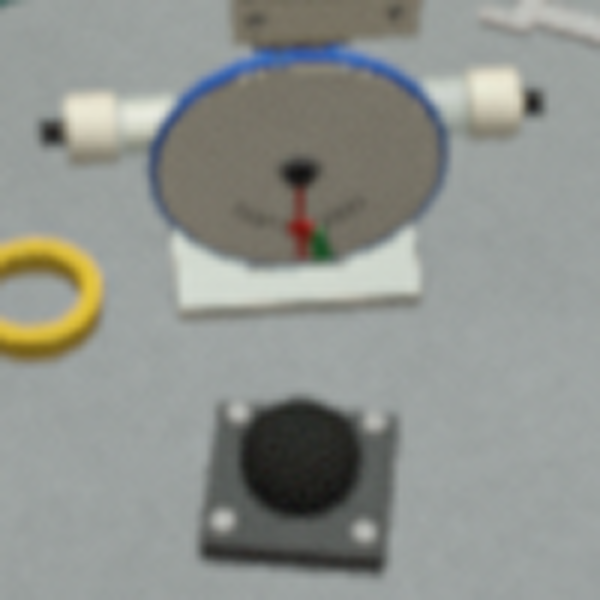

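```bash
cat >> h.py <<'E'
def gauge(fn,x0,y0,x1,y1,off=10,roll=0):
    "side picture -> in-plane (y_h,z) of red, green, black hub centroid"
    p,R,o=tool(); n=R[:,2]; im=cv2.imread(fn); hsv=cv2.cvtColor(im,cv2.COLOR_BGR2HSV)
    yh=-R[:,0]; pc=p+n*off
    out={}
    b,g,r=[im[:,:,i].astype(int) for i in range(3)]
    M={'red':(r-np.maximum(b,g)),'green':(g-np.maximum(b,r))}
    def pl(px):
        o_,d=ray('side',px); X=o_+d*((pc-o_)@n)/(d@n); return np.array([(X-p)@yh,X[2]])
    for k,v in M.items():
        w=np.zeros(v.shape); w[y0:y1,x0:x1]=np.clip(v[y0:y1,x0:x1]-25,0,None)
        ys,xs=np.nonzero(w); ww=w[ys,xs]
        c=(np.sum(xs*ww)/ww.sum(),np.sum(ys*ww)/ww.sum()); out[k]=(c,pl(c),len(xs))
        if k=='red':
            i=np.argsort(ys); 
            for s in sorted(set(ys)): 
                q=ys==s; print('red row',s,round(np.sum(xs[q]*ww[q])/ww[q].sum(),2),int(ww[q].sum()),pl((np.sum(xs[q]*ww[q])/ww[q].sum(),s)).round(1))
    for k,v in out.items(): print(k,np.round(v[0],2),v[1].round(2),v[2])
    return out,pl
E
python3 - <<'E'
from h import *
out,pl=gauge('pics/s14.png',270,240,320,268)
f=lambda x,y:(240+(x+.5)/6-.5,222+(y+.5)/6-.5)
P=pl(f(300,172));print('pivot',P,'bot of foot',pl(f(300,308)),'nibs',pl(f(48,132)),pl(f(537,102)))
for k in out:
    d=out[k][1]-P; print(k,d,np.arctan2(d[0],-d[1]),np.hypot(*d))
E
```

```text
red row 254 289.48 23 [ -0.4 210.8]
red row 255 289.52 27 [-2.00e-01  2.07e+02]
red row 256 289.5 26 [-2.000e-01  2.031e+02]
red row 257 289.5 34 [-1.000e-01  1.993e+02]
red row 258 289.79 92 [  0.7 195.3]
red row 259 289.72 225 [  0.6 191.5]
red row 260 289.59 185 [  0.3 187.6]
red row 261 289.73 93 [  0.8 183.6]
red row 262 289.66 44 [  0.6 179.7]
red row 263 289.7 30 [  0.8 175.8]
red row 264 289.88 16 [  1.3 171.8]
red [289.67 259.3 ] [  0.48 190.28] 31
green [293.02 262.68] [  9.81 176.25] 9
pivot [ -0.33221694 225.01253828] bot of foot [  1.1567462  135.81874722] nibs [-109.66542055  258.68749153] [102.32948505 259.783261  ]
red [  0.80725906 -34.73225432] 0.023238161901262922 34.74163435302364
green [ 10.14257612 -48.75952691] 0.2050875876974977 49.80324602359404
```

Run:
```python
from h import *
p,R,o=tool(); print(R[:,1].round(4)); f=p+R@[-.8,148.7,0]; print('foot',f)
print(R.T@(np.array([491.5,-298.5,72])-f)/10, R.T@(np.array([491.5,-298.5,62])-f)/10)
```

```text
[-0.0084  0.0116 -0.9999]
foot [ 490.27698904 -292.02772719  153.01348416]
[-0.26115735  8.09195155  0.71959982] [-0.27062805  9.0918486   0.73037881]
```

Emit:
apply_moves(rows=[[[-0.25,4,0.7],0,2.0],[[-0.25,7,0.7],0,2.0],[[-0.25,8.2,0.7],0,2.0],[[-0.25,8.2,0.7],0,2.0]])

```text
time: 14.4
tool_pos: [491.9, -299.0, 219.7]
tcp_rot: [-1.582, -0.01, 3.047]
contact_force: [0.4, -0.2, -4.9]
grip_width: 26.0
```

Run:
```python
from h import *
p,R,o=tool(); f=p+R@[-.8,148.7,0]; print(p,R[:,1].round(4),'foot',f,o['contact_force'],o['moment'])
print(R.T@(np.array([491.5,-298.5,62])-f)/10)
a=cap('side','s15.png');cap('wrist','w15.png');cap('top','t15.png')
cv2.imwrite('pics/s15d.png',cv2.resize(a[240:330,240:340,::-1],None,fx=6,fy=6,interpolation=cv2.INTER_CUBIC))
```

```text
[ 491.86906759 -299.0287332   219.65882146] [-0.0089  0.0122 -0.9999] foot [ 491.34694509 -297.29077758   70.96774271] [ 0.44277378 -0.23930706 -4.87805838] [-0.00049498 -0.03752624  0.00628445]
[-0.03566515  0.89506155  0.12904788]
```

View pics/s15d.png

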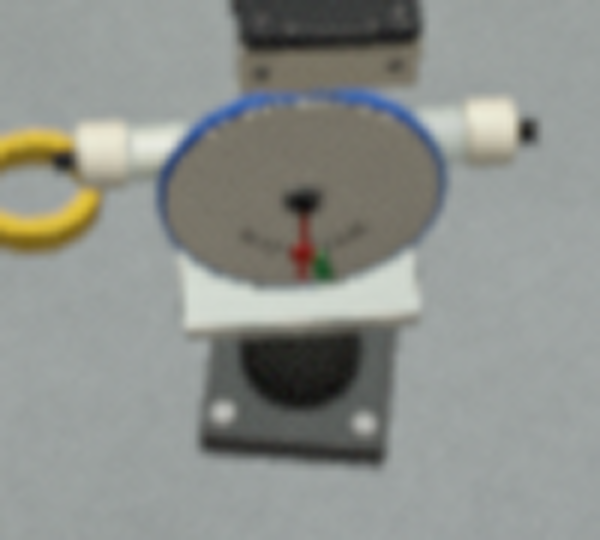

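View pics/w15.png

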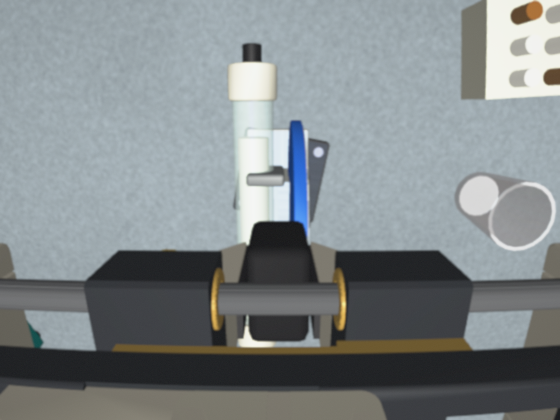

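Emit:
apply_moves(rows=[[[0,0.5,0.1],0,2.0],[[0,0.8,0.1],0,2.0],[[0,0.95,0.1],0,2.0]])

```text
time: 14.92
tool_pos: [492.3, -301.0, 211.5]
tcp_rot: [-1.58, -0.007, 3.045]
contact_force: [0.3, -0.2, -4.8]
grip_width: 25.9
```

Emit:
apply_moves(rows=[[[0,0.2,0],0,2.0],[[0,0.2,0],0,2.0]])

```text
time: 15.18
tool_pos: [492.3, -301.0, 209.4]
tcp_rot: [-1.58, -0.007, 3.045]
contact_force: [-0.1, -0.4, -5.7]
grip_width: 25.6
```

Run:
```python
from h import *
p,R,o=tool(); f=p+R@[-.8,148.7,0]; print(p,R[:,1].round(4),'foot',f,o['contact_force'],o['moment'])
```

```text
[ 492.26486837 -301.04780738  209.39496573] [-0.0064  0.0101 -0.9999] foot [ 492.11315956 -299.61566497   60.69978776] [-0.13642259 -0.42005663 -5.70211214] [-0.04261622 -0.02605769  0.00978413]
```

Emit:
apply_moves(rows=[[[0,0.1,-0.05],0,2.0],[[0,0.15,-0.1],0,2.0],[[0,0.15,-0.1],0,2.0]])

```text
time: 15.55
tool_pos: [492.6, -300.6, 209.0]
tcp_rot: [-1.579, -0.006, 3.045]
contact_force: [-1.4, -0.4, 5.0]
grip_width: 25.7
```

Run:
```python
from h import *
p,R,o=tool(); f=p+R@[-.8,148.7,0]; print(p,R[:,1].round(4),'foot',f,o['contact_force'],o['moment'])
```

```text
[ 492.60461067 -300.60720909  209.01013023] [-0.005   0.0082 -1.    ] foot [ 492.65563041 -299.45971792   60.31241451] [-1.4268619  -0.38745403  5.04198602] [-2.85716867e-01  4.88657723e-01 -2.49965528e-04]
```

Contact at TCP z = 209.0: net normal force is about 10 N and the foot height works out at 60.3 mm, as it should. Rocking in steps now.

Emit:
apply_moves(rows=[[[-0.45,0.0,0],0,2.0],[[-0.9,0.02,0],0,2.0],[[-1.35,0.05,0],0,2.0],[[-1.7,0.07,0],0,2.0],[[-1.7,0.07,0],0,2.0]])

```text
time: 16.18
tool_pos: [509.9, -302.1, 208.1]
tcp_rot: [-1.579, -0.006, 3.045]
contact_force: [-1.2, 0.7, 2.5]
grip_width: 26.0
```

Run:
```python
from h import *
p,R,o=tool(); print(p,R[:,1].round(4),o['contact_force'],o['moment'],o['grip_width'])
a=cap('side','s16.png')
cv2.imwrite('pics/s16d.png',cv2.resize(a[240:330,240:340,::-1],None,fx=6,fy=6,interpolation=cv2.INTER_CUBIC))
```

```text
[ 509.92643547 -302.13095758  208.1096935 ] [-0.0047  0.0084 -1.    ] [-1.23905319  0.73700486  2.45564629] [0.29867233 0.44751718 0.0251489 ] 26.03076077167196
```

View pics/s16d.png

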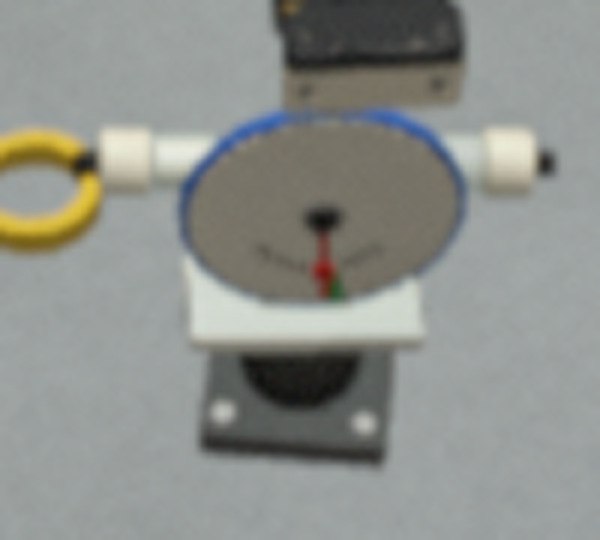

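Emit:
apply_moves(rows=[[[-0.35,0.03,0],0,2.0],[[-0.7,0.08,0],0,2.0],[[-1.05,0.13,0],0,2.0],[[-1.35,0.18,0],0,2.0],[[-1.35,0.18,0],0,2.0]])

```text
time: 16.85
tool_pos: [523.7, -303.4, 206.3]
tcp_rot: [-1.579, -0.005, 3.046]
contact_force: [-1.0, 0.7, 3.6]
grip_width: 26.0
```

Run:
```python
from h import *
p,R,o=tool(); print(p,R[:,1].round(4),o['contact_force'],o['moment'],o['grip_width'])
a=cap('side','s17.png')
cv2.imwrite('pics/s17d.png',cv2.resize(a[240:330,250:350,::-1],None,fx=6,fy=6,interpolation=cv2.INTER_CUBIC))
out,pl=gauge('pics/s17.png',270,260,320,300)
```

```text
[ 523.66448149 -303.42313328  206.30180943] [-0.0041  0.0082 -1.    ] [-1.04681024  0.70349113  3.55323114] [ 0.29617535  0.41757602 -0.04357519] 25.98011584977779
red row 279 296.0 8 [-16.5 117.8]
red row 280 295.83 18 [-16.8 113.6]
red row 281 295.94 18 [-16.4 109.4]
red row 282 295.68 31 [-17.1 105.3]
red row 283 295.69 109 [-17. 101.]
red row 284 295.69 227 [-16.9  96.8]
red row 285 295.67 188 [-16.9  92.5]
red row 286 295.86 87 [-16.2  88.2]
red row 287 296.0 21 [-15.8  83.9]
red row 288 296.0 9 [-15.7  79.6]
red [295.73 284.17] [-16.77  96.05] 26
green [nan nan] [nan nan] 0h.py:39: RuntimeWarning: invalid value encountered in scalar divide
  c=(np.sum(xs*ww)/ww.sum(),np.sum(ys*ww)/ww.sum()); out[k]=(c,pl(c),len(xs))
```

View pics/s17d.png

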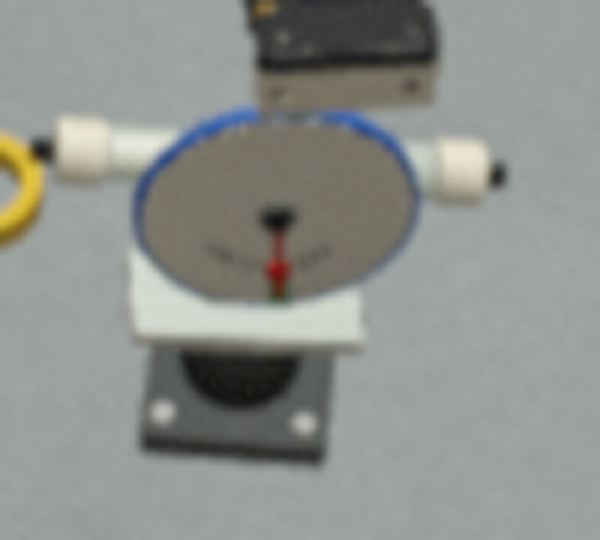

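Emit:
apply_moves(rows=[[[0,0.05,0],0,2.0],[[0,0.05,0],0,2.0],[[0,0.05,0],0,2.0],[[0,0.05,0],0,2.0],[[0,0.05,0],0,2.0]])

```text
time: 17.52
tool_pos: [523.7, -303.5, 206.3]
tcp_rot: [-1.578, -0.004, 3.045]
contact_force: [-0.8, 1.3, 5.2]
grip_width: 25.6
```

Emit:
apply_moves(rows=[[[0,0.05,0],0,2.0],[[0,0.05,0],0,2.0],[[0,0.05,0],0,2.0],[[0,0.05,0],0,2.0],[[0,0.05,0],0,2.0]])

```text
time: 18.15
tool_pos: [523.8, -303.5, 206.3]
tcp_rot: [-1.578, -0.003, 3.045]
contact_force: [-0.8, 1.4, 6.0]
grip_width: 25.6
```

Emit:
apply_moves(rows=[[[0,0.05,0],0,2.0],[[0,0.05,0],0,2.0],[[0,0.05,0],0,2.0],[[0,0.05,0],0,2.0],[[0,0.05,0],0,2.0]])

```text
time: 18.77
tool_pos: [523.8, -303.4, 206.2]
tcp_rot: [-1.578, -0.003, 3.045]
contact_force: [-0.7, 1.2, 5.8]
grip_width: 25.9
```

Run:
```python
from h import *
p,R,o=tool(); print(p,R[:,1].round(4),o['contact_force'],o['moment'],o['grip_width'])
ims=[]
for i in range(4):
    a=cap('side','s18_%d.png'%i); ims.append(a.astype(float))
m=np.mean(ims,0); c=m[262:302,270:325,::-1]
cv2.imwrite('pics/s18d.png',cv2.resize(np.clip(c,0,255).astype(np.uint8),None,fx=13,fy=13,interpolation=cv2.INTER_CUBIC))
r,g,b=m[:,:,0],m[:,:,1],m[:,:,2]
for y in range(282,294): print(y,'R-G',(r-g)[y,288:306].astype(int),'G-R',(g-np.maximum(r,b))[y,288:306].astype(int))
```

```text
[ 523.78590123 -303.43817809  206.24462349] [-0.0021  0.0074 -1.    ] [-0.72116602  1.23304133  5.8162764 ] [ 0.39964203  0.67686348 -0.02452006] 25.871873068407442
282 R-G [ 3  3  3  3  4  4 13 41 47 18  5  3  4  3  4  3  3  4] G-R [ -3  -3  -3  -3  -4  -4 -13 -41 -47 -18  -5  -3  -4  -3  -4  -3  -3  -4]
283 R-G [ 4  3  3  3  4 10 32 63 63 35 10  4  3  4  4  4  4  4] G-R [ -4  -3  -3  -3  -4 -10 -32 -63 -63 -35 -10  -4  -3  -4  -4  -4  -4  -4]
284 R-G [ 3  3  3  3  5 19 60 92 89 61 20  4  3  4  4  5  4  4] G-R [ -3  -3  -3  -3  -5 -19 -60 -92 -89 -61 -20  -4  -3  -4  -4  -5  -4  -4]
285 R-G [ 4  4  4  3  5 17 53 83 82 56 20  5  4  3  3  3  4  4] G-R [ -4  -4  -4  -3  -5 -17 -53 -83 -82 -56 -20  -5  -4  -3  -3  -3  -4  -4]
286 R-G [ 3  3  4  4  4  9 26 52 58 26  9  5  4  4  4  4  4  5] G-R [ -3  -3  -4  -4  -4  -9 -26 -52 -58 -26  -9  -5  -4  -4  -4  -4  -4  -5]
287 R-G [ 4  4  4  3  3  4  9 29 37 -3 -4  3  4  4  4  3  3  0] G-R [ -4  -4  -4  -3  -3  -4  -9 -29 -37   3   4  -3  -4  -4  -4  -3  -3   0]
288 R-G [  3   4   4   4   4   4   6  23  29 -12  -8   2   4   3   2  -1  -3  -7] G-R [ -3  -4  -4  -4  -4  -4  -6 -23 -29  12   8  -2  -4  -3  -2   1   2   2]
289 R-G [  0   0   2   1   2   2   2   6   7 -17 -10  -2  -2  -4  -7  -8  -9  -9] G-R [ 0  0 -2 -1 -2 -2 -2 -6 -7 17 10  2  2  4  2  3  5  6]
290 R-G [ -8  -8  -6  -5  -5  -6  -8 -13 -14 -16 -10  -7  -7  -8  -9  -9  -7  -7] G-R [ 4  3  1  3  4  2  5 13 14 12  6  6  7  7  5  8  7  7]
291 R-G [ -8  -9  -9  -9  -9  -9 -10 -10 -11  -9  -7  -7  -7  -7  -8  -7  -7  -7] G-R [ 7  6  5  5  6  5  7 10 11  9  7  7  7  7  8  7  7  7]
292 R-G [-7 -7 -7 -7 -7 -7 -7 -7 -7 -7 -7 -7 -7 -6 -7 -7 -7 -7] G-R [7 7 7 7 7 7 7 7 7 7 7 7 7 6 7 7 7 7]
293 R-G [-7 -7 -7 -7 -7 -7 -7 -7 -7 -7 -7 -7 -6 -7 -7 -7 -7 -7] G-R [7 7 7 7 7 7 7 7 7 7 7 7 6 7 7 7 7 7]
```

View pics/s18d.png

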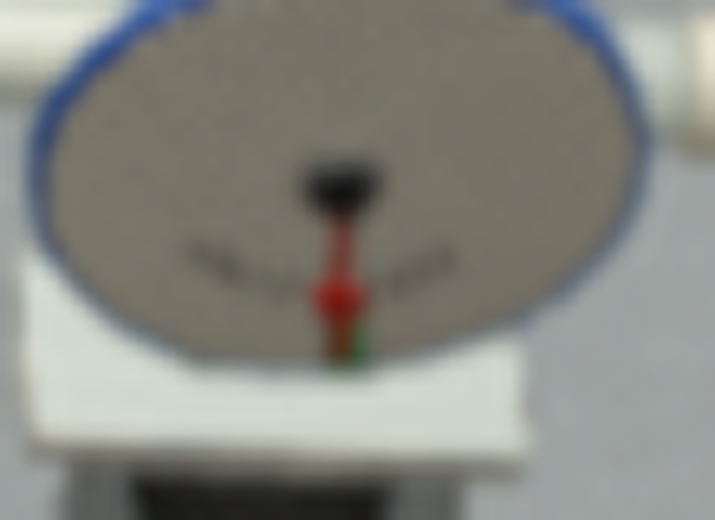

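The pointer is settled on the mark but sits about 0.8 px (roughly 0.04 rad) short of its middle, since green shows only to its right. A small trim follows.

Emit:
apply_moves(rows=[[[-0.2,0.07,0],0,2.0],[[-0.4,0.11,0],0,2.0],[[-0.6,0.15,0],0,2.0],[[-0.65,0.16,0],0,2.0],[[-0.65,0.16,0],0,2.0]])

```text
time: 19.6
tool_pos: [530.6, -304.1, 205.0]
tcp_rot: [-1.578, -0.002, 3.045]
contact_force: [-1.4, 0.2, 4.8]
grip_width: 25.6
```

Emit:
apply_moves(rows=[[[0,0.05,0],0,2.0],[[0,0.05,0],0,2.0],[[0,0.05,0],0,2.0],[[0,0.05,0],0,2.0],[[0,0.05,0],0,2.0]])

```text
time: 20.23
tool_pos: [530.9, -304.1, 205.0]
tcp_rot: [-1.577, -0.001, 3.045]
contact_force: [-0.7, 1.5, 6.0]
grip_width: 25.9
```

Emit:
apply_moves(rows=[[[0,0.05,0],0,2.0],[[0,0.05,0],0,2.0],[[0,0.05,0],0,2.0],[[0,0.05,0],0,2.0],[[0,0.05,0],0,2.0]])

```text
time: 20.85
tool_pos: [531.2, -304.1, 204.9]
tcp_rot: [-1.577, 0.0, 3.045]
contact_force: [-1.4, 1.0, 5.4]
grip_width: 25.8
```

Emit:
apply_moves(rows=[[[0,0.05,0],0,2.0],[[0,0.05,0],0,2.0],[[0,0.05,0],0,2.0],[[0,0.05,0],0,2.0],[[0,0.05,0],0,2.0]])

```text
time: 21.48
tool_pos: [531.4, -304.1, 204.9]
tcp_rot: [-1.577, 0.001, 3.045]
contact_force: [-1.0, 1.3, 5.8]
grip_width: 26.2
```

Run:
```python
from h import *
p,R,o=tool(); print(p,R[:,1].round(4),o['contact_force'],o['moment'],o['grip_width'])
ims=[]
for i in range(4):
    a=cap('side','s19_%d.png'%i); ims.append(a.astype(float))
m=np.mean(ims,0); c=m[262:302,270:325,::-1]
print('diff first-last',np.abs(ims[0]-ims[3])[270:300,280:315].max())
cv2.imwrite('pics/s19d.png',cv2.resize(np.clip(c,0,255).astype(np.uint8),None,fx=13,fy=13,interpolation=cv2.INTER_CUBIC))
r,g,b=m[:,:,0],m[:,:,1],m[:,:,2]
for y in range(284,293): print(y,'R-G',(r-g)[y,290:306].astype(int),'G-R',(g-np.maximum(r,b))[y,290:306].astype(int))
cap('top','t19.png'); cv2.imwrite('pics/s19full.png',cv2.imread('pics/s19_3.png'))
```

```text
[ 531.42907945 -304.0959795   204.86847745] [ 0.0017  0.0061 -1.    ] [-0.96923668  1.26860434  5.81191874] [ 0.42824357  0.57359973 -0.00745295] 26.248027875106995
diff first-last 7.0
284 R-G [ 4  4  3  4 12 40 70 88 76 41 11  4  4  3  4  4] G-R [ -4  -4  -3  -4 -12 -40 -70 -88 -76 -41 -11  -4  -4  -3  -4  -4]
285 R-G [ 4  3  3  5 13 39 71 84 69 38 11  4  3  4  4  4] G-R [ -4  -3  -3  -5 -13 -39 -71 -84 -69 -38 -11  -4  -3  -4  -4  -4]
286 R-G [ 4  4  4  4  8 20 51 67 43 20  7  3  4  4  4  4] G-R [ -4  -4  -4  -4  -8 -20 -51 -67 -43 -20  -7  -3  -4  -4  -4  -4]
287 R-G [ 4  4  4  4  0 -3 24 48 20  7  4  4  4  4  4  2] G-R [ -4  -4  -4  -4   0   3 -24 -48 -20  -7  -4  -4  -4  -4  -4  -2]
288 R-G [  4   4   4   4  -2 -14   9  36  12   3   3   3   2   1   0  -3] G-R [ -4  -4  -4  -4   2  14  -9 -36 -12  -3  -3  -3  -2  -1   0   3]
289 R-G [  0   1   2   2  -3 -19  -8  16   2  -1  -1  -2  -4  -7  -8  -7] G-R [  0  -1  -2  -2   3  19   8 -16  -2   1   1   2   4   2   3   6]
290 R-G [ -8  -6  -6  -6  -9 -17 -17 -10  -9  -8  -8  -8  -7  -9  -9  -7] G-R [ 3  2  1  3  6 13 17 10  9  4  5  7  7  6  7  7]
291 R-G [ -9  -9  -9  -9  -9 -10 -11 -11  -9  -8  -8  -7  -7  -7  -7  -7] G-R [ 7  5  4  5  7 10 11 11  9  8  8  7  7  7  7  7]
292 R-G [-8 -8 -7 -7 -7 -7 -8 -7 -7 -7 -7 -7 -7 -7 -7 -7] G-R [8 8 7 7 7 7 8 7 7 7 7 7 7 7 7 7]
```

View pics/s19d.png

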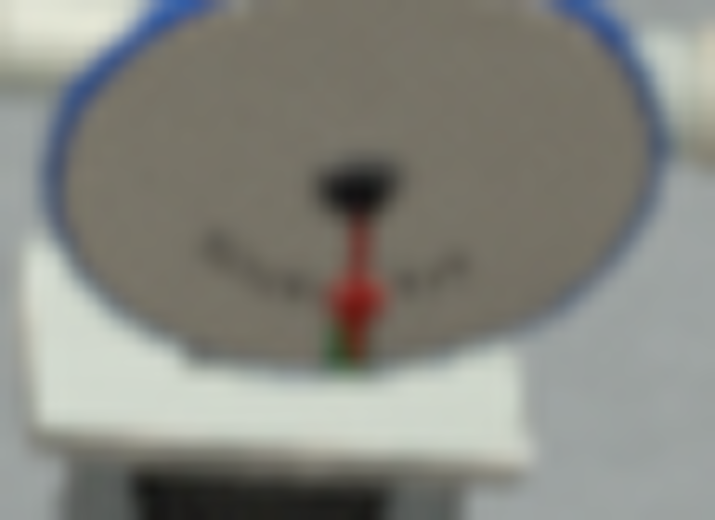

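View pics/s19full.png

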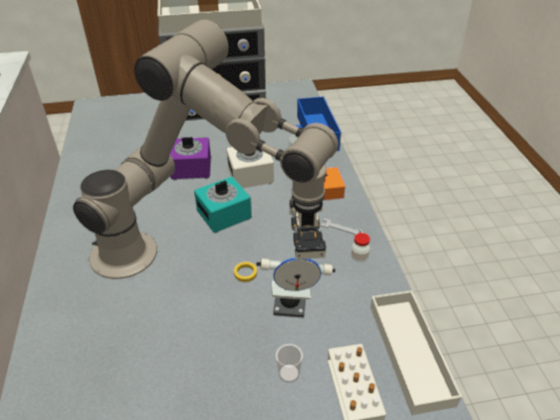

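View pics/t19.png

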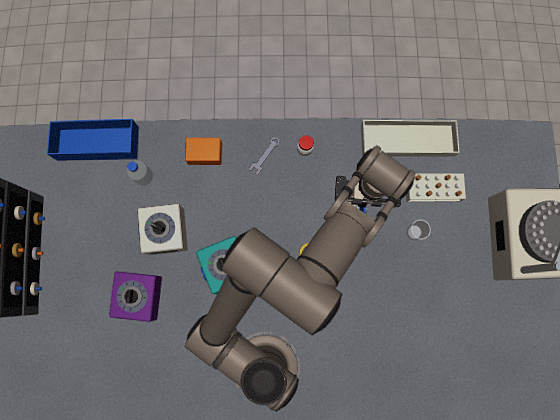

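Slightly over now (green shows only on the left), so go back half of it.

Emit:
apply_moves(rows=[[[0.15,0.03,0],0,2.0],[[0.3,0.01,0],0,2.0],[[0.38,0.0,0],0,2.0],[[0.38,0.0,0],0,2.0],[[0.38,0.0,0],0,2.0]])

```text
time: 22.35
tool_pos: [528.5, -303.9, 205.4]
tcp_rot: [-1.577, 0.003, 3.045]
contact_force: [4.1, 0.6, 4.6]
grip_width: 26.2
```

Emit:
apply_moves(rows=[[[0,0.05,0],0,2.0],[[0,0.05,0],0,2.0],[[0,0.05,0],0,2.0],[[0,0.05,0],0,2.0],[[0,0.05,0],0,2.0]])

```text
time: 22.98
tool_pos: [528.8, -303.9, 205.3]
tcp_rot: [-1.576, 0.004, 3.045]
contact_force: [1.9, 0.3, 6.3]
grip_width: 25.8
```

Emit:
apply_moves(rows=[[[0,0.05,0],0,2.0],[[0,0.05,0],0,2.0],[[0,0.05,0],0,2.0],[[0,0.05,0],0,2.0],[[0,0.05,0],0,2.0]])

```text
time: 23.6
tool_pos: [528.9, -303.9, 205.3]
tcp_rot: [-1.576, 0.005, 3.045]
contact_force: [2.2, 1.3, 7.3]
grip_width: 25.9
```

Emit:
apply_moves(rows=[[[0,0.05,0],0,2.0],[[0,0.05,0],0,2.0],[[0,0.05,0],0,2.0],[[0,0.05,0],0,2.0],[[0,0.05,0],0,2.0]])

```text
time: 24.22
tool_pos: [528.9, -303.9, 205.3]
tcp_rot: [-1.576, 0.005, 3.045]
contact_force: [1.7, 1.7, 6.1]
grip_width: 25.8
```

Run:
```python
from h import *
p,R,o=tool(); print(p,R[:,1].round(4),o['contact_force'],o['moment'],o['grip_width'])
ims=[]
for i in range(4):
    a=cap('side','s20_%d.png'%i); ims.append(a.astype(float))
m=np.mean(ims,0); c=m[262:302,270:325,::-1]
print('diff first-last',np.abs(ims[0]-ims[3])[270:300,280:315].max())
cv2.imwrite('pics/s20d.png',cv2.resize(np.clip(c,0,255).astype(np.uint8),None,fx=13,fy=13,interpolation=cv2.INTER_CUBIC))
r,g,b=m[:,:,0],m[:,:,1],m[:,:,2]
for y in range(285,292): print(y,'R-G',(r-g)[y,290:304].astype(int),'G-R',(g-np.maximum(r,b))[y,290:304].astype(int))
```

```text
[ 528.94866636 -303.86402197  205.30277906] [ 0.0057  0.0045 -1.    ] [1.67663396 1.7308954  6.10715983] [ 0.5438891  -0.20486703 -0.00355325] 25.814460776779793
diff first-last 7.0
285 R-G [ 4  4  3  5 24 71 90 78 48 17  5  4  4  4] G-R [ -4  -4  -3  -5 -24 -71 -90 -78 -48 -17  -5  -4  -4  -4]
286 R-G [ 4  4  3  4 10 39 64 51 24 11  5  4  5  4] G-R [ -4  -4  -3  -4 -10 -39 -64 -51 -24 -11  -5  -4  -5  -4]
287 R-G [ 4  4  4  3  2  8 39 26  0  2  4  4  4  4] G-R [ -4  -4  -4  -3  -2  -8 -39 -26   0  -2  -4  -4  -4  -4]
288 R-G [ 4  4  4  4 -1 -5 27 18 -5  1  3  3  2  1] G-R [ -4  -4  -4  -4   1   5 -27 -18   5  -1  -3  -3  -2  -1]
289 R-G [  0   1   2   1  -3 -11   5   3  -9  -3  -2  -3  -4  -6] G-R [ 0 -1 -2 -1  3 11 -5 -3  9  3  2  3  3  3]
290 R-G [ -8  -6  -6  -6  -8 -15 -14 -13 -12  -7  -7  -8  -9  -9] G-R [ 3  2  2  2  5 13 14 13  6  4  6  6  6  6]
291 R-G [ -9  -9  -9  -9  -9 -10 -11 -10  -9  -8  -7  -7  -7  -8] G-R [ 6  5  4  5  6 10 11 10  8  8  7  7  7  8]
```

View pics/s20d.png

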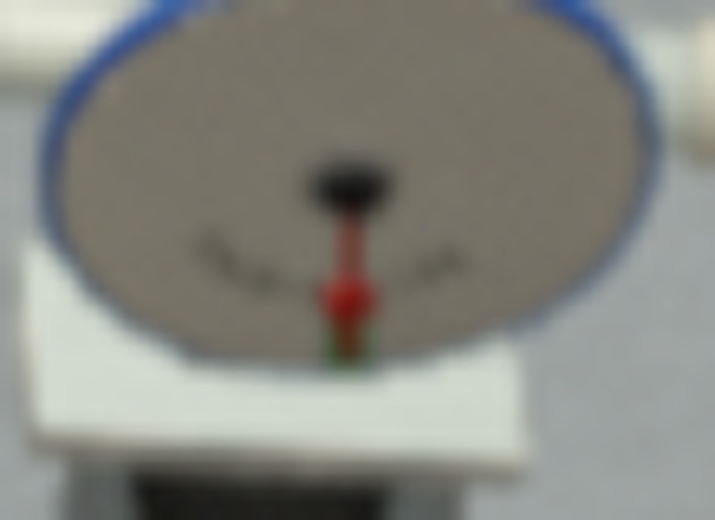

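Green now shows evenly on both sides of the pointer, the pictures are still, and the foot presses the stud at about 11 N. Final check of the dial, then hand in.

Run:
```python
from h import *
a=cv2.imread('pics/t19.png');b=cv2.imread('pics/top0.png')
cv2.imwrite('pics/kfin.png',cv2.resize(a[195:265,125:200],None,fx=7,fy=7,interpolation=cv2.INTER_CUBIC))
```

```text
(no output)
```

View pics/kfin.png

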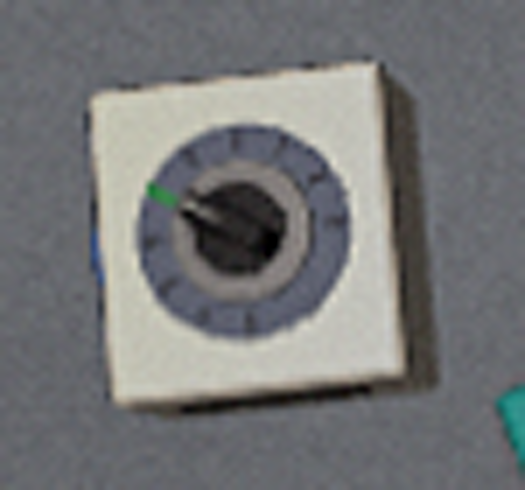

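The dial points at the green mark.

Run:
```python
from h import *
o=bot.get_obs();print(o['time'],o['contact_force'],o['grip_width'],np.abs(o['dq']).max())
print(order.close_job())
```

```text
24.425 [0.84967181 1.06254229 5.89192931] 25.767727773055324 0.002423554765045568
the job is handed in; nothing more can be done
None
```

The job is handed in at 24.4 s of the 61 s allowed; no verdict was reported.

**What I did:** I turned the white pump's dial about 0.97 rad clockwise onto its green mark and left it there. I then gripped the holder's handle across its x axis, set its foot on the stud, and rocked it until the pointer read the green mark. It was still gripped and resting there when I handed in.

**What the last checks showed:**
- **Dial:** the white line is in line with the green mark in both the wrist and top views.
- **Pointer:** it is still, with green showing evenly on both sides of it.
- **Grip and contact:** grip width is 25.8 mm, and the foot presses the stud with about 11 N. The arm is still.
- **Bystanders:** they look unmoved in the last top view.

**What failed or disagreed:**
- **First knob grip missed:** the fingertips sit about 19 mm higher than the stated tool geometry gives, so the first grip closed above the bar. It left the knob's angle unchanged, and the grip worked once lowered.
- **Cameras differ:** the side, top and wrist views disagreed by 3 to 6 mm. I went mostly by the wrist view and the contact height.
- **Foot position:** the middle of the foot may sit about 3 mm to one side of the stud's crown. Along the side camera's line of sight I could not check it once the foot was down.

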